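# Spread a heap of heat sinks under the inspection lamp

### The job

Four heat sinks lie heaped in the black tray under the inspection lamp. First lift the flux jar out of the tray and stand it upright on the middle of the black rubber mat; then spread the heat sinks into an even single layer, one lying flat, fins up, in the middle of each quarter of the tray, none touching another. Do not tip the jar, do not bump the lamp, and leave the meter, the spool and the tin alone.

Things in the scene. Friction and masses are not known exactly. Their poses are not given: they have to be found in the camera images.
- tray: fixed black tray 280 (own x, away from the robot) x 320 (own y, left) mm, rim 18 mm high, walls and floor 5 mm thick; origin at the centre of its underside, on the bench, so its inner floor is 5 mm above the origin
- quarter_near_left (a point): centre of the near left quarter of the tray floor as the robot sees it (tray frame: x -67, y +77 mm, on the inner floor)
- quarter_near_right (a point): centre of the near right quarter of the tray floor as the robot sees it (tray frame: x -67, y -77 mm, on the inner floor)
- quarter_far_left (a point): centre of the far left quarter of the tray floor as the robot sees it (tray frame: x +67, y +77 mm, on the inner floor); under the lamp's bar
- quarter_far_right (a point): centre of the far right quarter of the tray floor as the robot sees it (tray frame: x +67, y -77 mm, on the inner floor); under the lamp's bar
- sink_a: aluminium heat sink, a finned block 80 long (own x) x 50 wide (own y) x 40 mm high, fins up and running along x, 0.15-0.3 kg, all four alike; grip it across its 50 mm width; origin at the centre of its underside. At the start on the tray floor, near side, right, long side roughly along the tray's x; about 28 mm from sink_b
- sink_b: aluminium heat sink, a finned block 80 long (own x) x 50 wide (own y) x 40 mm high, fins up and running along x, 0.15-0.3 kg, all four alike; grip it across its 50 mm width; origin at the centre of its underside. At the start on the tray floor, to the left of sink_a
- sink_c: aluminium heat sink, a finned block 80 long (own x) x 50 wide (own y) x 40 mm high, fins up and running along x, 0.15-0.3 kg, all four alike; grip it across its 50 mm width; origin at the centre of its underside. At the start on the tray floor just beyond sink_a and sink_b, partly under the lamp's bar
- sink_d: aluminium heat sink, a finned block 80 long (own x) x 50 wide (own y) x 40 mm high, fins up and running along x, 0.15-0.3 kg, all four alike; grip it across its 50 mm width; origin at the centre of its underside. At the start on top of sink_a and sink_b, bridging the gap between them
- jar: closed amber flux jar with a white cap, 58 mm diameter, 75 mm high, about 0.2 kg, standing in the far left part of the tray; origin at the centre of its underside
- mat: fixed black rubber mat on the bench, 130 x 130 x 4 mm, left or right in front of the tray, on the robot side; origin at the centre of its underside
- lamp: fixed inspection lamp: a flat bar 50 mm (own x) x 395 mm (own y, from -228 to +168 mm), its underside 280 mm and its top 304 mm above the bench, spans the far half of the tray; post 18 mm diameter and foot 68 mm diameter at own y = -207 mm, right of the tray. Origin on the bench below the bar's middle line. The gripper fits under it only when tilted, fingers pointing away from the robot
- meter: bystander: grey hand-held multimeter lying flat, 150 x 75 x 36 mm, on the other side of the tray from the mat; origin at the centre of its underside
- spool: bystander: steel-grey solder spool standing on its flange, 66 mm diameter, 50 mm high, left or right in front of the tray, on the robot side; origin at the centre of its underside
- tip_tin: bystander: open dark steel tip-cleaner tin, 70 mm diameter, 50 mm high, left or right in front of the tray, on the robot side; origin at the centre of its underside
There are look-alikes about, which are no part of the job. Leave any yellow look-alike of the sink_d alone. Of the things that look like the mat, the larger one is meant.

How it is judged (in metres and radians):
On the way, in this order (a step that is already met when the one before it is completed fails the run):
1. the jar stands upright on the mat (horizontal distance between jar and mat below 0.045 m and height (world z) of jar below 0.008 m and angle between jar's own z axis and vertical below 0.08 rad and linear speed of jar below 0.02 m/s), for 0.2 s.
2. the heat sinks lie spread, one in each quarter of the tray (horizontal distance between any of sink_a, sink_b, sink_c, sink_d and quarter_near_left below 0.035 m and horizontal distance between any of sink_a, sink_b, sink_c, sink_d and quarter_near_right below 0.035 m and horizontal distance between any of sink_a, sink_b, sink_c, sink_d and quarter_far_left below 0.035 m and horizontal distance between any of sink_a, sink_b, sink_c, sink_d and quarter_far_right below 0.035 m and z of each of sink_a, sink_b, sink_c, sink_d in the frame of tray below 0.012 m and angle between each of sink_a, sink_b, sink_c, sink_d's own z axis and vertical below 0.08 rad and linear speed of each of sink_a, sink_b, sink_c, sink_d below 0.02 m/s and contact force between sink_a and sink_b below 0.05 N and contact force between each of sink_a, sink_b and sink_c below 0.05 N and contact force between each of sink_a, sink_b, sink_c and sink_d below 0.05 N), for 0.2 s.
At the end, for the whole second after the job is handed in: The jar stands upright and at rest on the mat, its axis within 45 mm of the mat's centre; each quarter of the tray has a heat sink whose centre is within 35 mm of the quarter's centre; all four lie flat on the tray floor, fins up, at rest, not touching one another; nothing is held (all of step 1 and all of step 2 and contact force between the fingers and sink_a below 0.05 N and contact force between the fingers and sink_b below 0.05 N and contact force between the fingers and sink_c below 0.05 N and contact force between the fingers and sink_d below 0.05 N and contact force between the fingers and jar below 0.05 N).
It fails at once if the jar is tipped by more than 40 degrees (angle between jar's own z axis and vertical above 0.7 rad).
It fails at once if the lamp is bumped (more than 6 N) (contact force between lamp and anything else above 6 N).
It fails at once if the meter is moved by more than 20 mm (distance of meter from where it was at the start of the episode above 0.02 m).
It fails at once if the spool is moved by more than 20 mm (distance of spool from where it was at the start of the episode above 0.02 m).
It fails at once if the tin is moved by more than 20 mm (distance of tip_tin from where it was at the start of the episode above 0.02 m).
It also fails if it takes over 72 s, if anything falls off the work surface, if the arm or the gripper's body presses on something with over 40 N, if the wrist force passes 120 N, or if a joint passes its speed limit or range.

### The arm

A 6-joint arm with a two-finger parallel gripper is mounted at the origin on the work surface. World frame = base frame: x ahead of the robot, y to its left, z up, the work surface at z = 0. Lengths are in mm, angles in rad, forces in N, time in s.
With the tool pointing down it reaches from about 300 to 775 mm from the base axis. Payload 14.6 kg.
Tool frame: the origin (TCP) lies between the finger pads; the fingertips stand manip.nose_length ahead of it and the grasp point (between the pads) lies 11 mm behind it (manip.nose_length is the distance from the TCP to the fingertips, in mm); z points along the fingers, y is the line along which they close (so a half turn about z gives the same grasp; the last joint's range is limited). The gripper opens to 94 mm and grips with 3 to 60 N. Pads are 16 mm wide; open, the fingers measure 119 mm over their backs; the gripper's body (75 mm by 177 mm) begins 78 mm behind the grasp point.
Start: joints at [1.257, 0.3, 1.521, -0, 1.321, -0.067], TCP at [134.364, 533.325, 213.446] pointing down, gripper open.
Joint ranges: [-3.03, 3.03], [-0.79, 2.21], [0.23, 2.52], [-1.04, 4.18], [0, 3.07], [-2.55, 2.55]. Speed limits (rad/s): [2.22, 2.22, 2.57, 3.14, 3.14, 3.14].

### API

Orientations are given as [roll, pitch, yaw] about the fixed x, y, z axes, in that order (R = Rz(yaw) Ry(pitch) Rx(roll)).
In Python, from cell import manip, cams, job gives the robot as it stands.
- The arm moves only by the tool jog_arm, never from a script. Its argument "commands" is a list of rows, each an object of numbers: "dx", "dy", "dz": the shift along the tool's x, y, z each as a share of 40 mm, from -1 to 1; "ax", "ay", "az": the turn, a rotation vector about the tool's x, y, z each as a share of 10 degrees, from -1 to 1; "gripper": the closure, from 0 (fully open) to 1 (shut). A call has 1 to 10 rows; each row shifts and turns the commanded pose from where the row before left it, along the tool's axes as they then stand; what a row does not reach is not made up. A row lasts 1/8 s, in which the tool goes at most 62.5 mm and 10.7 degrees, less where a joint would pass 70% of its speed; a pose out of reach is approached as far as the arm can. A call with a number of a shift or a turn outside -1 to 1 is refused whole. A call with a gripper value outside its range is refused whole. The fingers move at their own pace and stop on an object; "squeeze" is the grip in N (left out, the last holds). Time passes only in rows, so rows that do not move let the fingers close. It gives the time, the measured TCP pose, the force, the opening and the grip force at its end, in the units of the state.
- manip.read_state(): the state, without advancing time (a new reading comes with each control period).
- cams.camera(name): name is "side" or "top" or "wrist"; returns a dict with "image" (384x512x3 uint8, red, green, blue), "fx", "fy", "cx", "cy" (pixels), "world_to_cam" (4x4, takes a point from world to camera coordinates). Camera axes: x right, y down, z forward; pixel columns grow to the right and rows downward; lengths in mm; the calibration is good to about 2 mm. A picture is of the moment at which its call begins. There is no depth.
- job.sign_off(): hands the job in; it is judged then, once.
The state is a dict: "clock": time; "joints": joint angles; "qd": joint speeds; "effort": joint torques, N m; "eef_pos": TCP position; "eef_rot": TCP orientation; "wrist_force": force on the tool from outside, world axes, zero at the start; "moment": the same for the moment, N m; "finger_gap": finger opening in mm; "finger_force": force on a finger pad.
Only numpy, scipy, OpenCV 4.12 (cv2) and the standard library are available. Lean on these libraries where they do the work, as an engineer would, in place of code of your own. Each camera call takes 0.05 s, during which the arm holds its last target. There are 200 camera calls.

## Working session

There is one attempt and no reset: what is moved stays moved. The work goes in short steps, Python scripts to look and compute and a tool call to move; the robot and the scene stay as the last step left them, time stands still between calls to the robot, and variables do not carry over. Pictures are saved under pics/ and viewed, at most 10 in all, crops included, and the job is handed in when it is done.

Besides the shell and the picture viewer there is one more tool, called after ">>>" in YAML: its name, and indented under it one key for each argument. jog_arm: Moves the arm, as the interface text tells. Shift numbers are shares of 40 mm and turn numbers shares of 10 degrees, none past 1 either way. Its arguments: {"type":"object","properties":{"commands":{"type":"array"},"squeeze":{"type":"number"}},"required":["commands"]}

```bash
ls; mkdir -p pics
python3 - <<'E'
from cell import manip,cams,job
import cv2,pickle,numpy as np
print(manip.read_state(), manip.nose_length)
d={}
for n in ("top","side"):
    c=cams.camera(n); d[n]=c
    im=cv2.cvtColor(c["image"],cv2.COLOR_RGB2BGR)
    cv2.imwrite(f"pics/{n}0.png",cv2.resize(im,(800,600),interpolation=cv2.INTER_CUBIC))
    print(n,c["fx"],c["fy"],c["cx"],c["cy"],np.array(c["world_to_cam"]).round(3).tolist())
pickle.dump(d,open("cal.pkl","wb"))
E
```

```text
pics
{'clock': 0.0, 'joints': array([ 1.25740990e+00,  3.00491561e-01,  1.52159282e+00,  3.85308948e-05,
        1.32068277e+00, -6.65964936e-02]), 'qd': array([ 0.0013291 ,  0.00034135, -0.00038476, -0.00037221,  0.00034566,
        0.00055289]), 'effort': array([-6.26642377e-04, -5.31805372e+01, -3.52734089e+01,  7.08121830e-02,
        2.44405976e-02, -4.51423125e-05]), 'eef_pos': array([134.27386949, 533.09610365, 212.87013422]), 'eef_rot': array([-3.14042325e+00, -1.15397366e-04,  2.89479310e+00]), 'wrist_force': array([-0.81443792,  0.37160631,  0.03360544]), 'moment': array([ 0.03980457,  0.00214946, -0.03613439]), 'finger_force': 0.0, 'finger_gap': 94.06205269125846} 8.0
top 409.1938245578272 409.1938245578272 253.77407309879314 192.98995422570073 [[0.011, -1.0, 0.0, -89.415], [-0.977, -0.01, -0.214, 529.04], [0.214, 0.002, -0.977, 1429.2], [0.0, 0.0, 0.0, 1.0]]
side 354.80740667885084 354.80740667885084 251.70080023220189 188.9065568674424 [[0.76, -0.65, 0.007, -457.635], [-0.384, -0.457, -0.802, 198.351], [0.524, 0.607, -0.597, 899.525], [0.0, 0.0, 0.0, 1.0]]
```

View pics/top0.png

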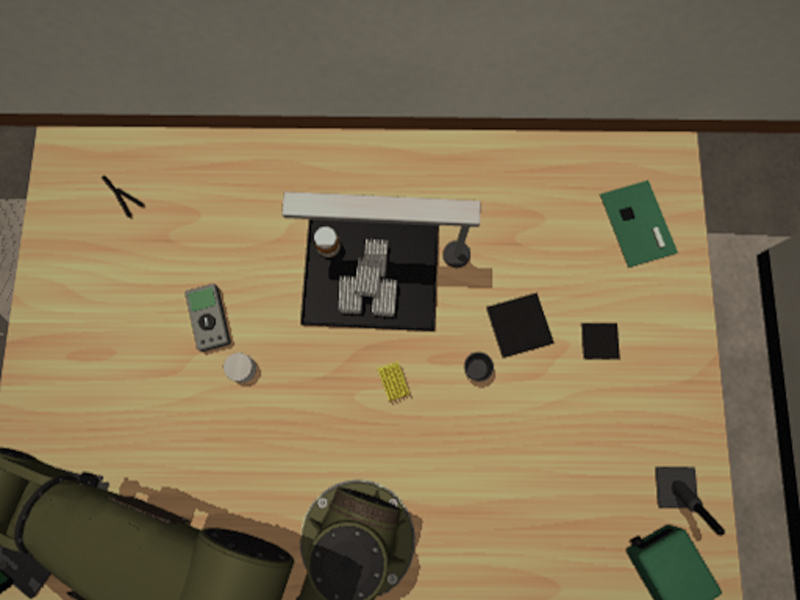

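View pics/side0.png

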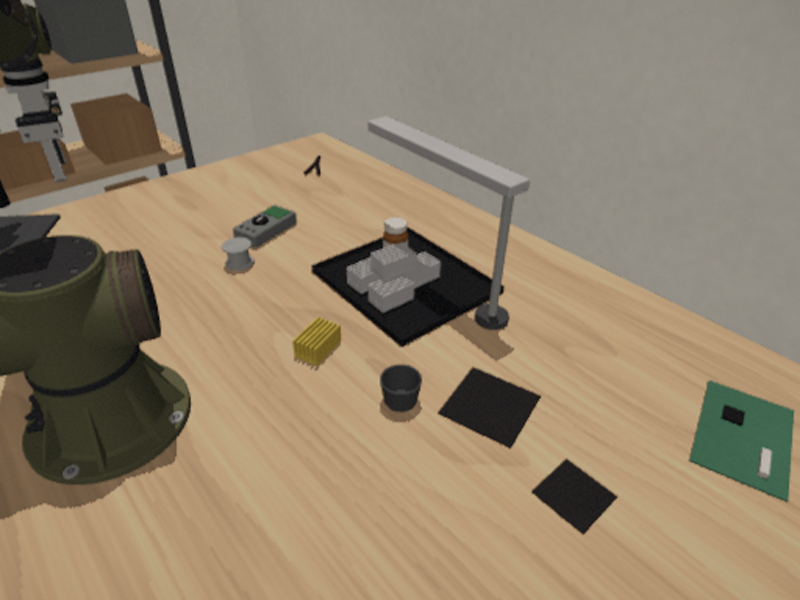

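The top view shows two black squares, a larger one at (520,325) and a smaller one at (601,341). The larger one fits the mat. The grey sinks are in the tray around (370,280), and the yellow look-alike at (395,382) is to be left alone. The jar is at (325,240), with the tin at (479,368), the spool at (240,368) and the meter at (207,318). Enlarged crops are next.

```bash
cat > h.py <<'E'
import numpy as np,cv2,pickle
cal=pickle.load(open("cal.pkl","rb"))
def px2w(u,v,z,n="top",c=None):
    c=c or cal[n]; T=np.array(c["world_to_cam"]); R,t=T[:3,:3],T[:3,3]
    d=R.T@np.array([(u-c["cx"])/c["fx"],(v-c["cy"])/c["fy"],1]); o=-R.T@t
    return o+d*(z-o[2])/d[2]
def w2px(p,n="top",c=None):
    c=c or cal[n]; T=np.array(c["world_to_cam"]); q=T[:3,:3]@np.array(p,float)+T[:3,3]
    return np.array([c["fx"]*q[0]/q[2]+c["cx"],c["fy"]*q[1]/q[2]+c["cy"]])
E
python3 - <<'E'
from h import *
im=cv2.cvtColor(cal["top"]["image"],cv2.COLOR_RGB2BGR)
def crop(n,u0,v0,w,h,s,g):
    a=cv2.resize(im[v0:v0+h,u0:u0+w],None,fx=s,fy=s,interpolation=cv2.INTER_CUBIC)
    if g: a=cv2.convertScaleAbs(a,alpha=g)
    cv2.imwrite(f"pics/{n}.png",a)
crop("tray",178,115,132,98,6,1.2)
crop("mats",285,175,120,75,6,1.6)
# dark squares
g=im.max(2); m=((g<45)*255).astype(np.uint8); m[:, :305]=0; m[:170]=0;m[250:]=0
n,l,s,ce=cv2.connectedComponentsWithStats(m)
for i in range(1,n):
    if s[i,4]>60:
        r=cv2.minAreaRect(np.argwhere(l==i)[:,::-1].astype(np.float32)); 
        box=[px2w(*p,4).round()[:2].tolist() for p in cv2.boxPoints(r)]
        print(r,px2w(*r[0],4).round(1),box)
E
```

```text
((493.62689208984375, 209.48550415039062), (80.41937255859375, 8.17535400390625), 83.48019409179688) [ 488.2 -979.7    4. ] [[641.0, -964.0], [645.0, -996.0], [342.0, -994.0], [338.0, -964.0]]
((332.4312438964844, 207.77064514160156), (33.715484619140625, 33.523921966552734), 73.3007583618164) [ 488.2 -378.1    4. ] [[531.0, -301.0], [569.0, -423.0], [446.0, -454.0], [409.0, -334.0]]
((384.0, 218.0), (22.0, 22.0), 90.0) [ 451.7 -568.6    4. ] [[493.0, -530.0], [494.0, -612.0], [411.0, -607.0], [410.0, -526.0]]
((309.5, 234.5), (17.0, 9.0), 90.0) [ 387.3 -290.6    4. ] [[419.0, -275.0], [419.0, -308.0], [356.0, -307.0], [356.0, -274.0]]
```

View pics/tray.png

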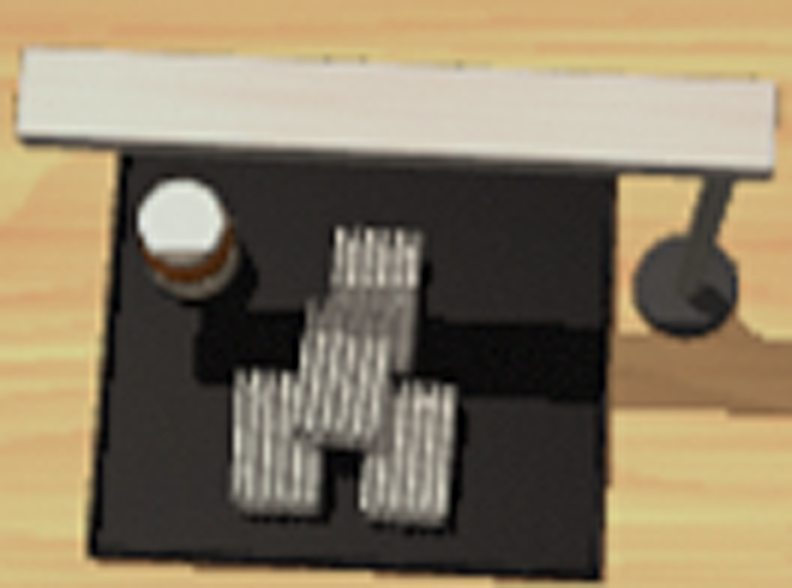

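View pics/mats.png

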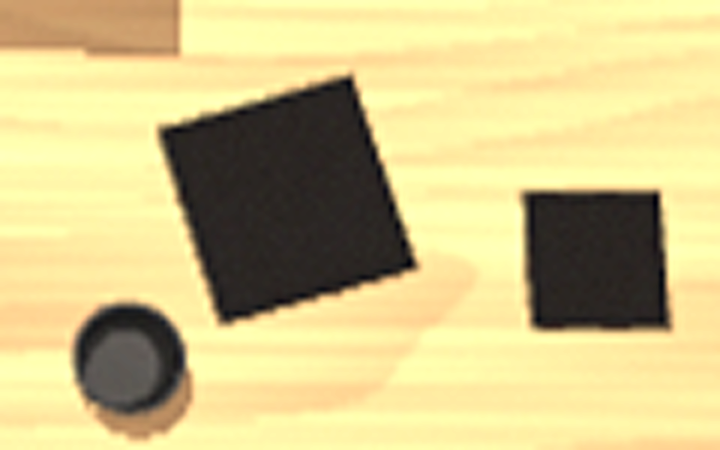

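The larger mat at (520,325) measures about 128 mm a side, which matches the 130 mm given, and its centre is at (488,-378). The smaller square is about 82 mm, so it is a decoy. In the tray crop, the sink tops are centred at about b (277,438), a (409,449), d (348,373) and c (375,297), and the jar cap at (182,217). I'll convert these to world coordinates and check them with an overlay.

Run:
```python
from h import *
P=lambda X,Y,z:px2w(178+(X+.5)/6-.5,115+(Y+.5)/6-.5,z)
nl,nr=P(90,557,0),P(602,578,0); print("near corners",nl.round(),nr.round(),np.linalg.norm(nl-nr))
fl,fr=P(123,153,18),P(617,175,18); print("edge pts",fl.round(),fr.round())
e=(nl-nr)[:2]; yaw=np.arctan2(-e[0],e[1]); yl=np.array([-np.sin(yaw),np.cos(yaw)]); xl=np.array([np.cos(yaw),np.sin(yaw)])
tc=(nl+nr)[:2]/2+140*xl; print("yaw",yaw,"tray",tc)
for s in [(-67,77),(-67,-77),(67,77),(67,-77)]: print(s,(tc+s[0]*xl+s[1]*yl).round(1))
L=[P(22,47,304),P(775,80,304),P(772,168,304),P(18,137,304)]; print("lamp",[p.round().tolist() for p in L],"foot",P(686,285,5).round())
ends={'b':((277,372),(277,504),45),'a':((415,383),(405,514),45),'d':((356,304),(341,441),85),'c':((378,231),(370,363),45)}
im=cv2.cvtColor(cal["top"]["image"],cv2.COLOR_RGB2BGR)
a=cv2.convertScaleAbs(cv2.resize(im[115:213,178:310],None,fx=6,fy=6,interpolation=cv2.INTER_CUBIC),alpha=1.2)
def draw(pts,col):
    q=np.array([( (w2px(p)-[178,115]+.5)*6-.5) for p in pts]).round().astype(int); cv2.polylines(a,[q.reshape(-1,1,2)],True,col,1)
for k,(f,n,z) in ends.items():
    f,n=P(*f,z),P(*n,z); c=(f+n)/2; th=np.arctan2((f-n)[1],(f-n)[0]); print(k,c.round(1),"len",np.linalg.norm(f-n).round(1),"yaw",th.round(3))
    x=np.array([np.cos(th),np.sin(th)]);y=np.array([-x[1],x[0]])
    draw([[*(c[:2]+i*40*x+j*25*y),z] for i,j in((1,1),(1,-1),(-1,-1),(-1,1))],dict(a=(0,0,255),b=(0,255,0),c=(255,255,0),d=(255,0,255))[k])
j=P(182,217,80); print("jar",j.round(1))
for z,r in((80,26),(5,29)): draw([[j[0]+r*np.cos(t),j[1]+r*np.sin(t),z] for t in np.linspace(0,6.2,40)],(0,255,255))
draw([[*(tc+s*140*xl+t*160*yl),18] for s,t in((1,1),(1,-1),(-1,-1),(-1,1))],(255,255,255))
cv2.imwrite("pics/ov.png",a)
for n,z,u in(("spool",50,(240,362)),("tin",50,(479,364)),("yellow",40,(394,378))): print(n,px2w(u[0]/1.5625,u[1]/1.5625,z).round())
```

```text
near corners [485. 145.   0.] [ 475. -175.    0.] 319.8403595162753
edge pts [744. 132.  18.] [ 733. -184.   18.]
yaw -0.030904044061906836 tray [619.70754516 -19.14810246]
(-67, 77) [555.1  59.9]
(-67, -77) [550.4 -94. ]
(67, 77) [689.1  55.7]
(67, -77) [684.3 -98.2]
lamp [[700.0, 145.0, 304.0], [686.0, -248.0, 304.0], [638.0, -245.0, 304.0], [650.0, 145.0, 304.0]] foot [ 664. -228.    5.]
b [552.   26.8  45. ] len 83.0 yaw 0.026
a [546.3 -54.8  45. ] len 82.4 yaw -0.06
d [583.5 -18.1  85. ] len 85.2 yaw -0.086
c [642.4 -31.   45. ] len 85.2 yaw -0.04
jar [681.4  85.6  80. ]
spool [386. 273.  50.]
tin [ 387. -274.   50.]
yellow [354. -80.  40.]
```

View pics/ov.png

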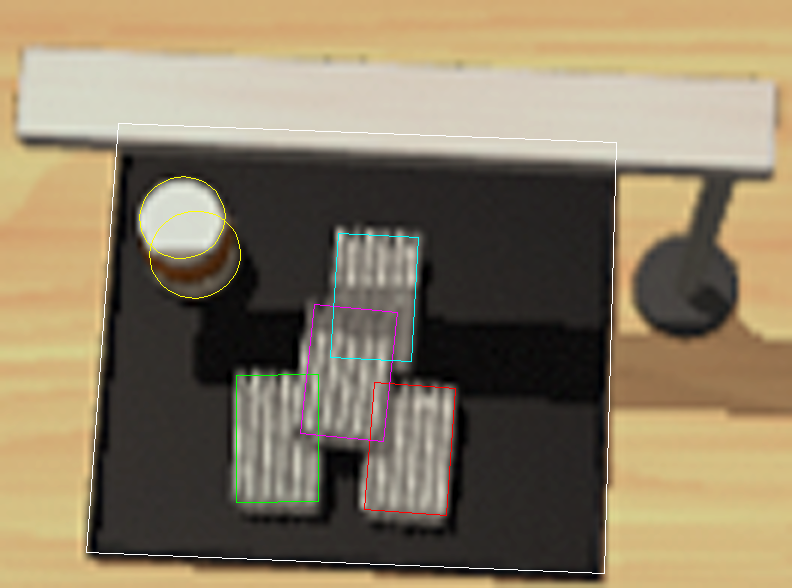

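The overlay fits. The tray's near edge measures 320 mm, sink lengths come out at 82–85 mm, and the a–b gap is about 30 mm. I'll use a constant 35° tilt throughout, approaching and retreating along the tool axis so clearance to the lamp stays constant. Jar first.

```bash
cat > plan.py <<'E'
import numpy as np
from scipy.spatial.transform import Rotation as R
from cell import manip
def Rt(t,psi): return R.from_euler('z',psi)*R.from_euler('y',-t,degrees=True)*R.from_matrix(np.diag([-1.,1,-1]))
def plan(wps,s=None):
    """wps: (grasp point xyz, tilt deg, yaw rad, gripper, rows or None); prints rows in jog units"""
    s=s or manip.read_state(); p=np.array(s["eef_pos"]); o=R.from_euler('xyz',s["eef_rot"])
    print("from TCP",p.round(1),"grasp",(p-11*o.as_matrix()[:,2]).round(1),"clock",round(s["clock"],2),"q",np.round(s["joints"],2))
    for g,t,psi,gr,n in wps:
        og=Rt(t,psi); pg=np.array(g,float)+11*og.as_matrix()[:,2]
        N=n or int(np.ceil(max(np.abs(o.inv().apply(pg-p)).max()/40,np.degrees((o.inv()*og).magnitude())/9.9,1)))
        print("->",g,N)
        for k in range(N):
            rv=(o.inv()*og).as_rotvec(degrees=True)/(N-k)/10; d=o.inv().apply((pg-p)/(N-k))/40
            rv,d=rv.round(2),d.round(2); 
            print("{"+",".join(f'"{a}":{v:g}' for a,v in zip(("dx","dy","dz","ax","ay","az"),[*d,*rv]) if v)+f',"gripper":{gr}'+"},")
            p=p+o.apply(d*40); o=o*R.from_rotvec(rv*10,degrees=True)
E
python3 - <<'E'
from plan import *
plan([((300,420,230),20,-.1,0,None),((560,200,200),35,.1,0,None),((618,86,140),35,.1,0,None),((679,86,50),35,.1,0,5)])
E
```

```text
from TCP [134.3 533.1 212.9] grasp [134.3 533.1 223.9] clock 0.1 q [ 1.26  0.3   1.52  0.    1.32 -0.07]
-> (300, 420, 230) 5
{"dx":-0.96,"dy":-0.34,"dz":-0.03,"ax":-0.03,"ay":-0.4,"az":-0.17,"gripper":0},
{"dx":-0.95,"dy":-0.37,"dz":0.03,"ax":-0.03,"ay":-0.4,"az":-0.17,"gripper":0},
{"dx":-0.93,"dy":-0.4,"dz":0.09,"ax":-0.03,"ay":-0.4,"az":-0.16,"gripper":0},
{"dx":-0.91,"dy":-0.43,"dz":0.16,"ax":-0.03,"ay":-0.4,"az":-0.17,"gripper":0},
{"dx":-0.89,"dy":-0.46,"dz":0.22,"ax":-0.03,"ay":-0.4,"az":-0.16,"gripper":0},
-> (560, 200, 200) 7
{"dx":-0.92,"dy":-0.68,"dz":0.44,"ax":-0.08,"ay":-0.21,"az":-0.15,"gripper":0},
{"dx":-0.88,"dy":-0.71,"dz":0.47,"ax":-0.08,"ay":-0.21,"az":-0.15,"gripper":0},
{"dx":-0.84,"dy":-0.74,"dz":0.49,"ax":-0.07,"ay":-0.21,"az":-0.14,"gripper":0},
{"dx":-0.81,"dy":-0.77,"dz":0.51,"ax":-0.08,"ay":-0.22,"az":-0.15,"gripper":0},
{"dx":-0.77,"dy":-0.8,"dz":0.53,"ax":-0.07,"ay":-0.21,"az":-0.14,"gripper":0},
{"dx":-0.72,"dy":-0.82,"dz":0.54,"ax":-0.08,"ay":-0.22,"az":-0.15,"gripper":0},
{"dx":-0.69,"dy":-0.85,"dz":0.56,"ax":-0.07,"ay":-0.21,"az":-0.14,"gripper":0},
-> (618, 86, 140) 3
{"dx":-0.03,"dy":-0.99,"dz":0.63,"gripper":0},
{"dx":-0.03,"dy":-1,"dz":0.63,"gripper":0},
{"dx":-0.03,"dy":-0.99,"dz":0.63,"gripper":0},
-> (679, 86, 50) 5
{"dx":0.01,"dy":-0.03,"dz":0.54,"gripper":0},
{"dx":0.01,"dy":-0.03,"dz":0.54,"gripper":0},
{"dx":0.01,"dy":-0.03,"dz":0.54,"gripper":0},
{"dx":0.01,"dy":-0.03,"dz":0.55,"gripper":0},
{"dx":0.01,"dy":-0.04,"dz":0.54,"gripper":0},
```

>>> jog_arm:
  commands:
    - {"dx": -0.96, "dy": -0.34, "dz": -0.03, "ax": -0.03, "ay": -0.4, "az": -0.17, "gripper": 0}
    - {"dx": -0.95, "dy": -0.37, "dz": 0.03, "ax": -0.03, "ay": -0.4, "az": -0.17, "gripper": 0}
    - {"dx": -0.93, "dy": -0.4, "dz": 0.09, "ax": -0.03, "ay": -0.4, "az": -0.16, "gripper": 0}
    - {"dx": -0.91, "dy": -0.43, "dz": 0.16, "ax": -0.03, "ay": -0.4, "az": -0.17, "gripper": 0}
    - {"dx": -0.89, "dy": -0.46, "dz": 0.22, "ax": -0.03, "ay": -0.4, "az": -0.16, "gripper": 0}
  squeeze: 25

```text
clock: 0.72
eef_pos: [304.6, 418.8, 220.0]
eef_rot: [3.141, 0.352, 3.042]
wrist_force: [0.1, 0.5, 0.6]
finger_gap: 93.6
finger_force: 0.0
```

>>> jog_arm:
  commands:
    - {"dx": -0.92, "dy": -0.68, "dz": 0.44, "ax": -0.08, "ay": -0.21, "az": -0.15, "gripper": 0}
    - {"dx": -0.88, "dy": -0.71, "dz": 0.47, "ax": -0.08, "ay": -0.21, "az": -0.15, "gripper": 0}
    - {"dx": -0.84, "dy": -0.74, "dz": 0.49, "ax": -0.07, "ay": -0.21, "az": -0.14, "gripper": 0}
    - {"dx": -0.81, "dy": -0.77, "dz": 0.51, "ax": -0.08, "ay": -0.22, "az": -0.15, "gripper": 0}
    - {"dx": -0.77, "dy": -0.8, "dz": 0.53, "ax": -0.07, "ay": -0.21, "az": -0.14, "gripper": 0}
    - {"dx": -0.72, "dy": -0.82, "dz": 0.54, "ax": -0.08, "ay": -0.22, "az": -0.15, "gripper": 0}
    - {"dx": -0.69, "dy": -0.85, "dz": 0.56, "ax": -0.07, "ay": -0.21, "az": -0.14, "gripper": 0}

```text
clock: 1.6
eef_pos: [567.5, 199.8, 191.1]
eef_rot: [3.141, 0.612, -3.042]
wrist_force: [-0.3, 1.5, 0.1]
finger_gap: 94.1
finger_force: 0.0
```

Run:
```python
from plan import *
plan([((618,86,140),35,.1,0,None),((679,86,50),35,.1,0,5)])
print(manip.read_state()["eef_rot"],manip.read_state()["wrist_force"])
```

```text
from TCP [567.5 199.8 191.1] grasp [561.3 199.2 200.1] clock 1.6 q [ 0.34  0.17  1.86 -0.27  0.53 -1.14]
-> (618, 86, 140) 3
{"dx":-0.02,"dy":-0.99,"dz":0.63,"gripper":0},
{"dx":-0.02,"dy":-0.98,"dz":0.62,"gripper":0},
{"dx":-0.02,"dy":-0.99,"dz":0.63,"ay":0.01,"gripper":0},
-> (679, 86, 50) 5
{"dx":0.01,"dy":-0.03,"dz":0.54,"gripper":0},
{"dx":0.01,"dy":-0.03,"dz":0.54,"gripper":0},
{"dx":0.01,"dy":-0.03,"dz":0.54,"gripper":0},
{"dx":0.01,"dy":-0.03,"dz":0.54,"gripper":0},
{"dx":0.01,"dy":-0.03,"dz":0.55,"gripper":0},
[ 3.14101735  0.61223104 -3.04157354] [-0.33446375  1.52427289  0.09986361]
```

>>> jog_arm:
  commands:
    - {"dx": -0.02, "dy": -0.99, "dz": 0.63, "gripper": 0}
    - {"dx": -0.02, "dy": -0.98, "dz": 0.62, "gripper": 0}
    - {"dx": -0.02, "dy": -0.99, "dz": 0.63, "gripper": 0}
    - {"gripper": 0}

```text
schema error: expected keys dx, dy, dz, ax, ay, az, gripper
```

Run:
```python
from plan import *
plan([((679,86,50),35,.1,0,5)])
from cell import cams
import cv2
a=[cv2.cvtColor(cams.camera(n)["image"],cv2.COLOR_RGB2BGR) for n in("side","wrist")]
a[0]=a[0][40:240,130:370]
cv2.imwrite("pics/pre.png",cv2.resize(np.hstack([cv2.resize(a[0],(461,384)),a[1]]),(800,316)))
```

```text
from TCP [567.5 199.8 191.1] grasp [561.3 199.2 200.1] clock 1.6 q [ 0.34  0.17  1.86 -0.27  0.53 -1.14]
-> (679, 86, 50) 5
{"dy":-0.62,"dz":0.92,"gripper":0},
{"dy":-0.62,"dz":0.92,"gripper":0},
{"dy":-0.62,"dz":0.92,"gripper":0},
{"dy":-0.63,"dz":0.91,"gripper":0},
{"dx":-0.01,"dy":-0.62,"dz":0.92,"ay":0.01,"gripper":0},
```

View pics/pre.png

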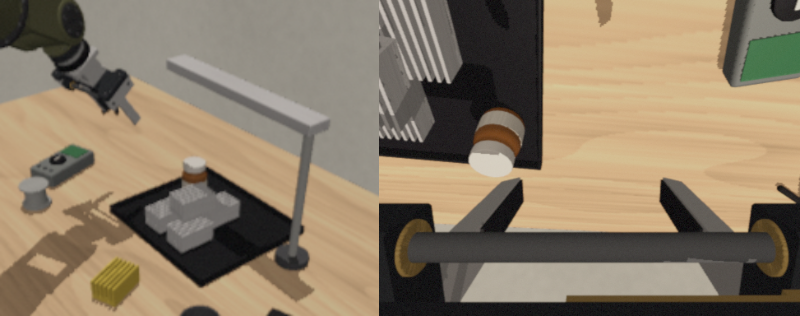

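The picture shows the arm still up and left of the jar, because that call was refused: each row needs all seven keys. The jar is upright in the far left corner (wrist view 495,145). I'll re-send with full rows.

>>> jog_arm:
  commands:
    - {"dx": -0.02, "dy": -0.99, "dz": 0.63, "ax": 0, "ay": 0, "az": 0, "gripper": 0}
    - {"dx": -0.02, "dy": -0.98, "dz": 0.62, "ax": 0, "ay": 0, "az": 0, "gripper": 0}
    - {"dx": -0.02, "dy": -0.99, "dz": 0.63, "ax": 0, "ay": 0, "az": 0, "gripper": 0}
    - {"dx": 0.01, "dy": -0.03, "dz": 0.54, "ax": 0, "ay": 0, "az": 0, "gripper": 0}

```text
clock: 2.2
eef_pos: [635.6, 86.0, 112.1]
eef_rot: [3.14, 0.61, -3.045]
wrist_force: [0.2, 0.6, 1.3]
finger_gap: 94.0
finger_force: 0.0
```

```bash
sed -i 's/ if v)+f/)+f/' plan.py
python3 - <<'E'
from plan import *
plan([((679,86,50),35,.1,0,4)])
from cell import cams
import cv2
a=[cv2.cvtColor(cams.camera(n)["image"],cv2.COLOR_RGB2BGR) for n in("side","wrist")]
a[0]=a[0][40:240,130:370]
cv2.imwrite("pics/pre2.png",cv2.resize(np.hstack([cv2.resize(a[0],(461,384)),a[1]]),(800,316)))
E
```

```text
from TCP [635.6  86.  112.1] grasp [629.4  85.3 121.1] clock 2.2 q [ 0.07  0.36  1.83  0.05  0.35 -1.64]
-> (679, 86, 50) 4
{"dx":0,"dy":-0.03,"dz":0.54,"ax":-0,"ay":-0,"az":-0,"gripper":0},
{"dx":0,"dy":-0.03,"dz":0.54,"ax":-0,"ay":-0,"az":-0.01,"gripper":0},
{"dx":0,"dy":-0.02,"dz":0.54,"ax":-0,"ay":-0,"az":-0,"gripper":0},
{"dx":0,"dy":-0.03,"dz":0.55,"ax":-0,"ay":-0,"az":-0.01,"gripper":0},
```

View pics/pre2.png

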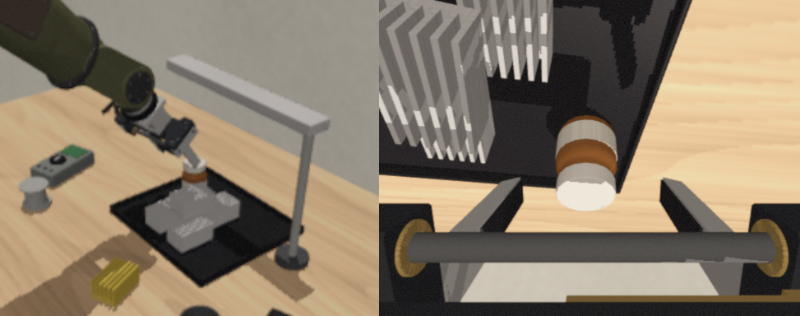

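The side view shows the tool tilted, clear of the bar. In the wrist view the jar at (586,165) sits centred between the fingers. I'll approach, grip and lift back along the tool axis.

>>> jog_arm:
  commands:
    - {"dx": 0, "dy": -0.03, "dz": 0.54, "ax": 0, "ay": 0, "az": 0, "gripper": 0}
    - {"dx": 0, "dy": -0.03, "dz": 0.54, "ax": 0, "ay": 0, "az": 0, "gripper": 0}
    - {"dx": 0, "dy": -0.02, "dz": 0.54, "ax": 0, "ay": 0, "az": 0, "gripper": 0}
    - {"dx": 0, "dy": -0.03, "dz": 0.55, "ax": 0, "ay": 0, "az": 0, "gripper": 0}
    - {"dx": 0, "dy": 0, "dz": 0, "ax": 0, "ay": 0, "az": 0, "gripper": 0.5}
    - {"dx": 0, "dy": 0, "dz": 0, "ax": 0, "ay": 0, "az": 0, "gripper": 0.5}
    - {"dx": 0, "dy": 0, "dz": 0, "ax": 0, "ay": 0, "az": 0, "gripper": 0.5}
    - {"dx": 0, "dy": 0, "dz": 0, "ax": 0, "ay": 0, "az": 0, "gripper": 0.5}
  squeeze: 25

```text
clock: 3.3
eef_pos: [685.4, 88.5, 42.8]
eef_rot: [3.141, 0.612, -3.042]
wrist_force: [-0.8, 0.2, 4.2]
finger_gap: 57.5
finger_force: 22.0
```

Run:
```python
from plan import *
plan([((622,86,131),35,.1,0.5,5),((540,-20,190),35,-.1,.5,6),((484,-376,110),35,-.5,.5,None),((484,-376,50),35,-.5,.5,4)])
```

```text
from TCP [685.4  88.5  42.8] grasp [679.1  87.8  51.8] clock 3.3 q [ 0.07  0.56  1.72  0.08  0.25 -1.67]
-> (622, 86, 131) 5
{"dx":0.01,"dy":0.02,"dz":-0.49,"ax":0,"ay":0,"az":-0,"gripper":0.5},
{"dx":0,"dy":0.02,"dz":-0.49,"ax":0,"ay":0,"az":-0,"gripper":0.5},
{"dx":0.01,"dy":0.02,"dz":-0.49,"ax":0,"ay":0,"az":-0,"gripper":0.5},
{"dx":0,"dy":0.02,"dz":-0.48,"ax":0,"ay":0,"az":-0,"gripper":0.5},
{"dx":0.01,"dy":0.02,"dz":-0.49,"ax":0,"ay":0.01,"az":-0,"gripper":0.5},
-> (540, -20, 190) 6
{"dx":0.17,"dy":-0.41,"dz":-0.42,"ax":0.11,"ay":-0,"az":0.16,"gripper":0.5},
{"dx":0.16,"dy":-0.42,"dz":-0.41,"ax":0.11,"ay":-0,"az":0.15,"gripper":0.5},
{"dx":0.15,"dy":-0.44,"dz":-0.41,"ax":0.11,"ay":-0,"az":0.16,"gripper":0.5},
{"dx":0.14,"dy":-0.45,"dz":-0.4,"ax":0.11,"ay":-0,"az":0.15,"gripper":0.5},
{"dx":0.13,"dy":-0.46,"dz":-0.39,"ax":0.11,"ay":-0,"az":0.16,"gripper":0.5},
{"dx":0.12,"dy":-0.47,"dz":-0.38,"ax":0.11,"ay":-0,"az":0.16,"gripper":0.5},
-> (484, -376, 110) 10
{"dx":0.16,"dy":-0.91,"dz":0.13,"ax":0.13,"ay":-0,"az":0.19,"gripper":0.5},
{"dx":0.13,"dy":-0.91,"dz":0.16,"ax":0.13,"ay":
[... 222 characters left out ...]
y":-0,"az":0.19,"gripper":0.5},
{"dx":0.01,"dy":-0.9,"dz":0.23,"ax":0.13,"ay":-0,"az":0.18,"gripper":0.5},
{"dx":-0.02,"dy":-0.89,"dz":0.26,"ax":0.13,"ay":-0,"az":0.19,"gripper":0.5},
{"dx":-0.05,"dy":-0.88,"dz":0.28,"ax":0.13,"ay":-0,"az":0.18,"gripper":0.5},
{"dx":-0.08,"dy":-0.88,"dz":0.29,"ax":0.14,"ay":-0,"az":0.19,"gripper":0.5},
{"dx":-0.11,"dy":-0.86,"dz":0.32,"ax":0.13,"ay":-0.01,"az":0.18,"gripper":0.5},
-> (484, -376, 50) 4
{"dx":0.21,"dy":-0,"dz":0.31,"ax":0,"ay":0,"az":0,"gripper":0.5},
{"dx":0.22,"dy":-0,"dz":0.3,"ax":0,"ay":0,"az":0,"gripper":0.5},
{"dx":0.21,"dy":-0,"dz":0.31,"ax":0,"ay":0,"az":0,"gripper":0.5},
{"dx":0.22,"dy":-0,"dz":0.3,"ax":0,"ay":0,"az":0,"gripper":0.5},
```

>>> jog_arm:
  commands:
    - {"dx": 0, "dy": 0.02, "dz": -0.25, "ax": 0, "ay": 0, "az": 0, "gripper": 0.5}
    - {"dx": 0.01, "dy": 0.02, "dz": -0.49, "ax": 0, "ay": 0, "az": 0, "gripper": 0.5}
    - {"dx": 0, "dy": 0.02, "dz": -0.49, "ax": 0, "ay": 0, "az": 0, "gripper": 0.5}
    - {"dx": 0.01, "dy": 0.02, "dz": -0.49, "ax": 0, "ay": 0, "az": 0, "gripper": 0.5}
    - {"dx": 0.01, "dy": 0.02, "dz": -0.72, "ax": 0, "ay": 0, "az": 0, "gripper": 0.5}
  squeeze: 35

```text
clock: 3.92
eef_pos: [627.0, 86.7, 121.3]
eef_rot: [3.14, 0.609, -3.043]
wrist_force: [-0.1, -0.3, -3.1]
finger_gap: 56.9
finger_force: 35.0
```

>>> jog_arm:
  commands:
    - {"dx": 0.17, "dy": -0.41, "dz": -0.42, "ax": 0.11, "ay": 0, "az": 0.16, "gripper": 0.5}
    - {"dx": 0.16, "dy": -0.42, "dz": -0.41, "ax": 0.11, "ay": 0, "az": 0.15, "gripper": 0.5}
    - {"dx": 0.15, "dy": -0.44, "dz": -0.41, "ax": 0.11, "ay": 0, "az": 0.16, "gripper": 0.5}
    - {"dx": 0.14, "dy": -0.45, "dz": -0.4, "ax": 0.11, "ay": 0, "az": 0.15, "gripper": 0.5}
    - {"dx": 0.13, "dy": -0.46, "dz": -0.39, "ax": 0.11, "ay": 0, "az": 0.16, "gripper": 0.5}
    - {"dx": 0.12, "dy": -0.47, "dz": -0.38, "ax": 0.11, "ay": 0, "az": 0.16, "gripper": 0.5}

```text
clock: 4.68
eef_pos: [544.9, -21.2, 180.5]
eef_rot: [3.141, 0.61, 3.039]
wrist_force: [-0.8, 0.3, -2.6]
finger_gap: 57.1
finger_force: 35.0
```

>>> jog_arm:
  commands:
    - {"dx": 0.16, "dy": -0.91, "dz": 0.13, "ax": 0.13, "ay": 0, "az": 0.19, "gripper": 0.5}
    - {"dx": 0.13, "dy": -0.91, "dz": 0.16, "ax": 0.13, "ay": 0, "az": 0.19, "gripper": 0.5}
    - {"dx": 0.09, "dy": -0.91, "dz": 0.18, "ax": 0.13, "ay": 0, "az": 0.19, "gripper": 0.5}
    - {"dx": 0.07, "dy": -0.9, "dz": 0.2, "ax": 0.13, "ay": 0, "az": 0.19, "gripper": 0.5}
    - {"dx": 0.03, "dy": -0.9, "dz": 0.22, "ax": 0.13, "ay": 0, "az": 0.19, "gripper": 0.5}
    - {"dx": 0.01, "dy": -0.9, "dz": 0.23, "ax": 0.13, "ay": 0, "az": 0.18, "gripper": 0.5}
    - {"dx": -0.02, "dy": -0.89, "dz": 0.26, "ax": 0.13, "ay": 0, "az": 0.19, "gripper": 0.5}
    - {"dx": -0.05, "dy": -0.88, "dz": 0.28, "ax": 0.13, "ay": 0, "az": 0.18, "gripper": 0.5}
    - {"dx": -0.08, "dy": -0.88, "dz": 0.29, "ax": 0.14, "ay": 0, "az": 0.19, "gripper": 0.5}
    - {"dx": -0.11, "dy": -0.86, "dz": 0.32, "ax": 0.13, "ay": 0, "az": 0.18, "gripper": 0.5}

```text
clock: 5.92
eef_pos: [488.8, -379.7, 99.7]
eef_rot: [3.141, 0.61, 2.641]
wrist_force: [0.2, -0.1, -1.6]
finger_gap: 57.1
finger_force: 35.0
```

>>> jog_arm:
  commands:
    - {"dx": 0, "dy": 0, "dz": 0, "ax": 0, "ay": 0, "az": 0, "gripper": 0.5}
    - {"dx": 0, "dy": 0, "dz": 0, "ax": 0, "ay": 0, "az": 0, "gripper": 0.5}

```text
clock: 6.18
eef_pos: [489.2, -378.3, 99.8]
eef_rot: [3.141, 0.61, 2.642]
wrist_force: [0.1, -0.2, -1.9]
finger_gap: 57.3
finger_force: 35.0
```

Run:
```python
from plan import *
plan([((485,-377,51),35,-.5,.5,4)])
from cell import cams
import cv2
a=[cv2.cvtColor(cams.camera(n)["image"],cv2.COLOR_RGB2BGR) for n in("side","wrist")]
a[0]=a[0][100:340,180:468]
cv2.imwrite("pics/mat1.png",cv2.resize(np.hstack([cv2.resize(a[0],(461,384)),a[1]]),(800,316)))
```

```text
from TCP [ 489.2 -378.3   99.8] grasp [ 483.7 -375.2  108.8] clock 6.17 q [-0.79  0.34  1.89  0.48  0.36 -2.26]
-> (485, -377, 51) 4
{"dx":0.2,"dy":-0.01,"dz":0.3,"ax":0,"ay":-0,"az":0,"gripper":0.5},
{"dx":0.2,"dy":-0,"dz":0.3,"ax":0,"ay":-0,"az":0,"gripper":0.5},
{"dx":0.19,"dy":-0.01,"dz":0.31,"ax":0,"ay":-0,"az":0,"gripper":0.5},
{"dx":0.2,"dy":-0,"dz":0.3,"ax":0.01,"ay":-0.01,"az":0,"gripper":0.5},
```

View pics/mat1.png

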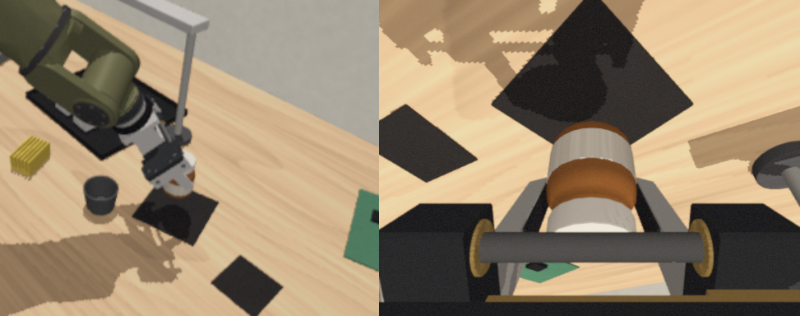

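The jar is upright in the fingers over the larger mat. I'll lower it.

>>> jog_arm:
  commands:
    - {"dx": 0.2, "dy": -0.01, "dz": 0.3, "ax": 0, "ay": 0, "az": 0, "gripper": 0.5}
    - {"dx": 0.2, "dy": 0, "dz": 0.3, "ax": 0, "ay": 0, "az": 0, "gripper": 0.5}
    - {"dx": 0.15, "dy": 0, "dz": 0.22, "ax": 0, "ay": 0, "az": 0, "gripper": 0.5}
    - {"dx": 0.1, "dy": 0, "dz": 0.15, "ax": 0, "ay": 0, "az": 0, "gripper": 0.5}
    - {"dx": 0.08, "dy": 0, "dz": 0.12, "ax": 0, "ay": 0, "az": 0, "gripper": 0.5}
    - {"dx": 0, "dy": 0, "dz": 0, "ax": 0, "ay": 0, "az": 0, "gripper": 0.5}
    - {"dx": 0, "dy": 0, "dz": 0, "ax": 0, "ay": 0, "az": 0, "gripper": 0.5}

```text
clock: 7.15
eef_pos: [490.3, -379.9, 47.7]
eef_rot: [3.141, 0.611, 2.642]
wrist_force: [-0.2, 0.1, -3.9]
finger_gap: 57.1
finger_force: 35.0
```

>>> jog_arm:
  commands:
    - {"dx": 0.03, "dy": 0, "dz": 0.04, "ax": 0, "ay": 0, "az": 0, "gripper": 0.5}
    - {"dx": 0.03, "dy": 0, "dz": 0.04, "ax": 0, "ay": 0, "az": 0, "gripper": 0.5}
    - {"dx": 0.01, "dy": 0, "dz": 0.02, "ax": 0, "ay": 0, "az": 0, "gripper": 0.5}
    - {"dx": 0, "dy": 0, "dz": 0, "ax": 0, "ay": 0, "az": 0, "gripper": 0.5}
    - {"dx": 0, "dy": 0, "dz": 0, "ax": 0, "ay": 0, "az": 0, "gripper": 0.5}

```text
clock: 7.78
eef_pos: [490.2, -379.8, 42.4]
eef_rot: [3.141, 0.61, 2.642]
wrist_force: [-0.1, 0.2, -2.9]
finger_gap: 57.0
finger_force: 35.0
```

>>> jog_arm:
  commands:
    - {"dx": 0.015, "dy": 0, "dz": 0.02, "ax": 0, "ay": 0, "az": 0, "gripper": 0.5}
    - {"dx": 0.015, "dy": 0, "dz": 0.02, "ax": 0, "ay": 0, "az": 0, "gripper": 0.5}
    - {"dx": 0, "dy": 0, "dz": 0, "ax": 0, "ay": 0, "az": 0, "gripper": 0.5}

```text
clock: 8.15
eef_pos: [490.7, -380.2, 41.8]
eef_rot: [-3.142, 0.612, 2.642]
wrist_force: [-4.8, 5.4, 10.3]
finger_gap: 57.1
finger_force: 35.0
```

>>> jog_arm:
  commands:
    - {"dx": 0, "dy": 0, "dz": 0, "ax": 0, "ay": 0, "az": 0, "gripper": 0}
    - {"dx": 0, "dy": 0, "dz": 0, "ax": 0, "ay": 0, "az": 0, "gripper": 0}
    - {"dx": 0, "dy": 0, "dz": 0, "ax": 0, "ay": 0, "az": 0, "gripper": 0}
    - {"dx": 0, "dy": 0, "dz": -0.2, "ax": 0, "ay": 0, "az": 0, "gripper": 0}
    - {"dx": 0, "dy": 0, "dz": -0.8, "ax": 0, "ay": 0, "az": 0, "gripper": 0}
    - {"dx": 0, "dy": 0, "dz": -1, "ax": 0, "ay": 0, "az": 0, "gripper": 0}
    - {"dx": 0, "dy": 0, "dz": -1, "ax": 0, "ay": 0, "az": 0, "gripper": 0}

```text
clock: 9.02
eef_pos: [428.8, -346.4, 139.9]
eef_rot: [3.142, 0.61, 2.642]
wrist_force: [0.4, 0.6, 0.0]
finger_gap: 93.9
finger_force: 0.0
```

Run:
```python
from plan import *
from h import *
plan([((500,-200,190),35,-.3,0,None),((520,-18,162),35,-.086,0.15,None),((583,-18,73),35,-.086,.15,5)])
from cell import cams
a=[cv2.cvtColor(cams.camera(n)["image"],cv2.COLOR_RGB2BGR) for n in("side","top")]
a[0]=a[0][180:320,250:400]; a[1]=a[1][155:255,285:395]
cv2.imwrite("pics/mat2.png",np.hstack([cv2.resize(x,(400,364),interpolation=cv2.INTER_CUBIC) for x in a]))
```

```text
from TCP [ 428.8 -346.4  139.9] grasp [ 423.2 -343.4  148.9] clock 9.03 q [-0.84  0.13  2.04  0.47  0.43 -2.29]
-> (500, -200, 190) 5
{"dx":-0.11,"dy":0.82,"dz":-0.17,"ax":-0.13,"ay":-0,"az":-0.19,"gripper":0},
{"dx":-0.14,"dy":0.82,"dz":-0.15,"ax":-0.13,"ay":-0,"az":-0.19,"gripper":0},
{"dx":-0.17,"dy":0.82,"dz":-0.14,"ax":-0.13,"ay":-0,"az":-0.19,"gripper":0},
{"dx":-0.19,"dy":0.81,"dz":-0.12,"ax":-0.13,"ay":-0,"az":-0.18,"gripper":0},
{"dx":-0.22,"dy":0.81,"dz":-0.1,"ax":-0.13,"ay":-0.01,"az":-0.19,"gripper":0},
-> (520, -18, 162) 5
{"dx":0.22,"dy":0.91,"dz":0.01,"ax":-0.14,"ay":0,"az":-0.2,"gripper":0.15},
{"dx":0.19,"dy":0.91,"dz":0.04,"ax":-0.14,"ay":0,"az":-0.2,"gripper":0.15},
{"dx":0.16,"dy":0.92,"dz":0.06,"ax":-0.14,"ay":0,"az":-0.2,"gripper":0.15},
{"dx":0.13,"dy":0.92,"dz":0.08,"ax":-0.14,"ay":0,"az":-0.2,"gripper":0.15},
{"dx":0.1,"dy":0.92,"dz":0.1,"ax":-0.15,"ay":0,"az":-0.2,"gripper":0.15},
-> (583, -18, 73) 5
{"dx":-0,"dy":0.03,"dz":0.55,"ax":0,"ay":0,"az":-0,"gripper":0.15},
{"dx":-0,"dy":0.03,"dz":0.54,"ax":0,"ay":0,"az":-0,"gripper":0.15},
{"dx":-0,"dy":0.02,"dz":0.55,"ax":0,"ay":0,"az":-0,"gripper":0.15},
{"dx":-0.01,"dy":0.03,"dz":0.54,"ax":0,"ay":0,"az":-0,"gripper":0.15},
{"dx":-0,"dy":0.02,"dz":0.55,"ax":0,"ay":0,"az":-0,"gripper":0.15},
```

View pics/mat2.png

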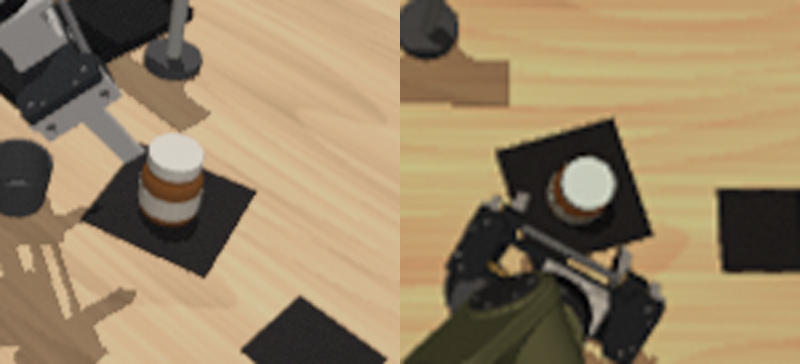

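The jar stands upright near the middle of the larger mat, in both the side view (172,180) and the top view (583,190). Next is d, which goes to the far left quarter.

>>> jog_arm:
  commands:
    - {"dx": -0.11, "dy": 0.82, "dz": -0.17, "ax": -0.13, "ay": 0, "az": -0.19, "gripper": 0}
    - {"dx": -0.14, "dy": 0.82, "dz": -0.15, "ax": -0.13, "ay": 0, "az": -0.19, "gripper": 0}
    - {"dx": -0.17, "dy": 0.82, "dz": -0.14, "ax": -0.13, "ay": 0, "az": -0.19, "gripper": 0}
    - {"dx": -0.19, "dy": 0.81, "dz": -0.12, "ax": -0.13, "ay": 0, "az": -0.18, "gripper": 0}
    - {"dx": -0.22, "dy": 0.81, "dz": -0.1, "ax": -0.13, "ay": 0, "az": -0.19, "gripper": 0}

```text
clock: 9.75
eef_pos: [507.3, -201.3, 179.8]
eef_rot: [-3.141, 0.61, 2.843]
wrist_force: [0.7, -0.7, 0.1]
finger_gap: 94.1
finger_force: 0.0
```

>>> jog_arm:
  commands:
    - {"dx": 0.22, "dy": 0.91, "dz": 0.01, "ax": -0.14, "ay": 0, "az": -0.2, "gripper": 0.15}
    - {"dx": 0.19, "dy": 0.91, "dz": 0.04, "ax": -0.14, "ay": 0, "az": -0.2, "gripper": 0.15}
    - {"dx": 0.16, "dy": 0.92, "dz": 0.06, "ax": -0.14, "ay": 0, "az": -0.2, "gripper": 0.15}
    - {"dx": 0.13, "dy": 0.92, "dz": 0.08, "ax": -0.14, "ay": 0, "az": -0.2, "gripper": 0.15}
    - {"dx": 0.1, "dy": 0.92, "dz": 0.1, "ax": -0.15, "ay": 0, "az": -0.2, "gripper": 0.15}
    - {"dx": 0, "dy": 0, "dz": 0, "ax": 0, "ay": 0, "az": 0, "gripper": 0.15}

```text
clock: 10.5
eef_pos: [526.7, -17.2, 151.2]
eef_rot: [3.14, 0.609, 3.058]
wrist_force: [0.1, 0.4, -0.6]
finger_gap: 80.0
finger_force: 0.0
```

Run:
```python
from plan import *
plan([((584,-18,73),35,-.086,.15,5)])
```

```text
from TCP [526.7 -17.2 151.2] grasp [520.4 -16.7 160.3] clock 10.5 q [-0.11  0.05  2.09  0.04  0.39 -1.63]
-> (584, -18, 73) 5
{"dx":-0.01,"dy":0.02,"dz":0.54,"ax":0,"ay":-0,"az":0,"gripper":0.15},
{"dx":-0.01,"dy":0.02,"dz":0.54,"ax":0,"ay":-0,"az":0,"gripper":0.15},
{"dx":-0.01,"dy":0.02,"dz":0.54,"ax":0.01,"ay":-0,"az":0,"gripper":0.15},
{"dx":-0.01,"dy":0.02,"dz":0.54,"ax":0,"ay":-0.01,"az":0.01,"gripper":0.15},
{"dx":-0.01,"dy":0.02,"dz":0.54,"ax":0.01,"ay":-0,"az":0,"gripper":0.15},
```

>>> jog_arm:
  commands:
    - {"dx": -0.01, "dy": 0.02, "dz": 0.54, "ax": 0, "ay": 0, "az": 0, "gripper": 0.15}
    - {"dx": -0.01, "dy": 0.02, "dz": 0.54, "ax": 0, "ay": 0, "az": 0, "gripper": 0.15}
    - {"dx": -0.01, "dy": 0.02, "dz": 0.54, "ax": 0, "ay": 0, "az": 0, "gripper": 0.15}
    - {"dx": -0.01, "dy": 0.02, "dz": 0.54, "ax": 0, "ay": 0, "az": 0, "gripper": 0.15}
    - {"dx": -0.01, "dy": 0.02, "dz": 0.54, "ax": 0, "ay": 0, "az": 0, "gripper": 0.15}
    - {"dx": 0, "dy": 0, "dz": 0, "ax": 0, "ay": 0, "az": 0, "gripper": 0.6}
    - {"dx": 0, "dy": 0, "dz": 0, "ax": 0, "ay": 0, "az": 0, "gripper": 0.6}
    - {"dx": 0, "dy": 0, "dz": 0, "ax": 0, "ay": 0, "az": 0, "gripper": 0.6}
    - {"dx": 0, "dy": 0, "dz": 0, "ax": 0, "ay": 0, "az": 0, "gripper": 0.6}
  squeeze: 35

```text
clock: 11.62
eef_pos: [590.5, -20.3, 65.6]
eef_rot: [3.14, 0.611, 3.055]
wrist_force: [-3.2, -0.2, 5.1]
finger_gap: 49.8
finger_force: 35.0
```

Run:
```python
from plan import *
plan([((584,-18,110),35,-.086,.6,3),((625,57,126),35,-.03,.6,5),((688,57,37),35,-.03,.6,5)])
```

```text
from TCP [590.5 -20.3  65.6] grasp [584.3 -19.8  74.6] clock 11.62 q [-0.1   0.35  1.99  0.05  0.2  -1.63]
-> (584, -18, 110) 3
{"dx":-0.17,"dy":0.01,"dz":-0.24,"ax":0,"ay":0,"az":-0,"gripper":0.6},
{"dx":-0.16,"dy":0.02,"dz":-0.25,"ax":0,"ay":0,"az":-0,"gripper":0.6},
{"dx":-0.17,"dy":0.01,"dz":-0.24,"ax":0.01,"ay":0,"az":-0,"gripper":0.6},
-> (625, 57, 126) 5
{"dx":-0.19,"dy":0.39,"dz":0.03,"ax":-0.04,"ay":0,"az":-0.05,"gripper":0.6},
{"dx":-0.19,"dy":0.39,"dz":0.04,"ax":-0.04,"ay":0,"az":-0.05,"gripper":0.6},
{"dx":-0.19,"dy":0.39,"dz":0.04,"ax":-0.04,"ay":0,"az":-0.06,"gripper":0.6},
{"dx":-0.2,"dy":0.39,"dz":0.04,"ax":-0.03,"ay":0,"az":-0.05,"gripper":0.6},
{"dx":-0.2,"dy":0.39,"dz":0.04,"ax":-0.04,"ay":0,"az":-0.06,"gripper":0.6},
-> (688, 57, 37) 5
{"dx":-0,"dy":0.01,"dz":0.55,"ax":0,"ay":0,"az":0,"gripper":0.6},
{"dx":-0,"dy":0.01,"dz":0.54,"ax":0,"ay":0,"az":0,"gripper":0.6},
{"dx":-0,"dy":0.01,"dz":0.55,"ax":0,"ay":0,"az":0,"gripper":0.6},
{"dx":-0.01,"dy":0.01,"dz":0.54,"ax":0,"ay":0,"az":0,"gripper":0.6},
{"dx":-0,"dy":0.01,"dz":0.55,"ax":0,"ay":0,"az":0,"gripper":0.6},
```

>>> jog_arm:
  commands:
    - {"dx": -0.17, "dy": 0.01, "dz": -0.24, "ax": 0, "ay": 0, "az": 0, "gripper": 0.6}
    - {"dx": -0.16, "dy": 0.02, "dz": -0.25, "ax": 0, "ay": 0, "az": 0, "gripper": 0.6}
    - {"dx": -0.17, "dy": 0.01, "dz": -0.24, "ax": 0, "ay": 0, "az": 0, "gripper": 0.6}
    - {"dx": -0.19, "dy": 0.39, "dz": 0.03, "ax": -0.04, "ay": 0, "az": -0.05, "gripper": 0.6}
    - {"dx": -0.19, "dy": 0.39, "dz": 0.04, "ax": -0.04, "ay": 0, "az": -0.05, "gripper": 0.6}
    - {"dx": -0.19, "dy": 0.39, "dz": 0.04, "ax": -0.04, "ay": 0, "az": -0.06, "gripper": 0.6}
    - {"dx": -0.2, "dy": 0.39, "dz": 0.04, "ax": -0.03, "ay": 0, "az": -0.05, "gripper": 0.6}
    - {"dx": -0.2, "dy": 0.39, "dz": 0.04, "ax": -0.04, "ay": 0, "az": -0.06, "gripper": 0.6}
    - {"dx": 0, "dy": 0, "dz": 0, "ax": 0, "ay": 0, "az": 0, "gripper": 0.6}

```text
clock: 12.75
eef_pos: [631.6, 57.7, 116.8]
eef_rot: [3.14, 0.611, 3.114]
wrist_force: [-1.2, 0.4, -1.3]
finger_gap: 49.8
finger_force: 35.0
```

Run:
```python
from plan import *
plan([((688,57,38),35,-.03,.6,5)])
```

```text
from TCP [631.6  57.7 116.8] grasp [625.3  57.8 125.8] clock 12.75 q [ 0.05  0.34  1.84 -0.13  0.35 -1.39]
-> (688, 57, 38) 5
{"dx":-0,"dy":0,"dz":0.54,"ax":0,"ay":-0,"az":0,"gripper":0.6},
{"dx":-0.01,"dy":0,"dz":0.54,"ax":0,"ay":-0,"az":0,"gripper":0.6},
{"dx":-0,"dy":0.01,"dz":0.54,"ax":0.01,"ay":-0,"az":0,"gripper":0.6},
{"dx":-0.01,"dy":0,"dz":0.54,"ax":0,"ay":-0,"az":0.01,"gripper":0.6},
{"dx":-0,"dy":0.01,"dz":0.54,"ax":0.01,"ay":-0,"az":0,"gripper":0.6},
```

>>> jog_arm:
  commands:
    - {"dx": 0, "dy": 0, "dz": 0.54, "ax": 0, "ay": 0, "az": 0, "gripper": 0.6}
    - {"dx": -0.01, "dy": 0, "dz": 0.54, "ax": 0, "ay": 0, "az": 0, "gripper": 0.6}
    - {"dx": 0, "dy": 0.01, "dz": 0.54, "ax": 0, "ay": 0, "az": 0, "gripper": 0.6}
    - {"dx": -0.01, "dy": 0, "dz": 0.54, "ax": 0, "ay": 0, "az": 0, "gripper": 0.6}
    - {"dx": 0, "dy": 0, "dz": 0.54, "ax": 0, "ay": 0, "az": 0, "gripper": 0.6}
    - {"dx": 0, "dy": 0, "dz": 0, "ax": 0, "ay": 0, "az": 0, "gripper": 0.6}
    - {"dx": 0, "dy": 0, "dz": 0, "ax": 0, "ay": 0, "az": 0, "gripper": 0.6}

```text
clock: 13.62
eef_pos: [693.4, 55.4, 28.6]
eef_rot: [3.14, 0.61, 3.112]
wrist_force: [0.5, -0.4, -1.8]
finger_gap: 49.6
finger_force: 35.0
```

>>> jog_arm:
  commands:
    - {"dx": 0.02, "dy": 0, "dz": 0.03, "ax": 0, "ay": 0, "az": 0, "gripper": 0.6}
    - {"dx": 0.01, "dy": 0, "dz": 0.02, "ax": 0, "ay": 0, "az": 0, "gripper": 0.6}
    - {"dx": 0, "dy": 0, "dz": 0, "ax": 0, "ay": 0, "az": 0, "gripper": 0.6}

```text
clock: 14.0
eef_pos: [693.9, 55.6, 26.0]
eef_rot: [3.14, 0.61, 3.113]
wrist_force: [-0.1, -0.1, -1.9]
finger_gap: 49.6
finger_force: 35.0
```

>>> jog_arm:
  commands:
    - {"dx": 0.015, "dy": 0, "dz": 0.02, "ax": 0, "ay": 0, "az": 0, "gripper": 0.6}
    - {"dx": 0, "dy": 0, "dz": 0, "ax": 0, "ay": 0, "az": 0, "gripper": 0.6}

```text
clock: 14.25
eef_pos: [694.2, 55.7, 25.5]
eef_rot: [3.14, 0.611, 3.113]
wrist_force: [-2.5, 0.5, 4.0]
finger_gap: 49.7
finger_force: 35.0
```

>>> jog_arm:
  commands:
    - {"dx": 0.015, "dy": 0, "dz": 0.02, "ax": 0, "ay": 0, "az": 0, "gripper": 0.6}
    - {"dx": 0, "dy": 0, "dz": 0, "ax": 0, "ay": 0, "az": 0, "gripper": 0.6}

```text
clock: 14.5
eef_pos: [694.7, 55.7, 25.5]
eef_rot: [3.14, 0.613, 3.113]
wrist_force: [-6.5, -0.8, 13.4]
finger_gap: 49.7
finger_force: 35.0
```

>>> jog_arm:
  commands:
    - {"dx": 0, "dy": 0, "dz": 0, "ax": 0, "ay": 0, "az": 0, "gripper": 0.23}
    - {"dx": 0, "dy": 0, "dz": 0, "ax": 0, "ay": 0, "az": 0, "gripper": 0.23}
    - {"dx": 0, "dy": 0, "dz": 0, "ax": 0, "ay": 0, "az": 0, "gripper": 0.23}
    - {"dx": 0, "dy": 0, "dz": -0.3, "ax": 0, "ay": 0, "az": 0, "gripper": 0.23}
    - {"dx": 0, "dy": 0, "dz": -0.8, "ax": 0, "ay": 0, "az": 0, "gripper": 0.23}
    - {"dx": 0, "dy": 0, "dz": -1, "ax": 0, "ay": 0, "az": 0, "gripper": 0.23}
    - {"dx": 0, "dy": 0, "dz": -0.8, "ax": 0, "ay": 0, "az": 0, "gripper": 0.23}

```text
clock: 15.38
eef_pos: [626.4, 57.5, 120.7]
eef_rot: [3.14, 0.611, 3.113]
wrist_force: [-0.3, 0.6, -0.6]
finger_gap: 72.4
finger_force: 0.0
```

Run:
```python
from plan import *
from h import *
from cell import cams
plan([((579,-31,125),35,-.04,.23,None),((642,-31,35),35,-.04,.23,5)])
w=cams.camera("wrist"); pickle.dump(w,open("w.pkl","wb"))
cv2.imwrite("pics/w_c.png",cv2.cvtColor(w["image"],cv2.COLOR_RGB2BGR))
for p in [(642,-31,45),(682,-6,45),(682,-56,45),(688,56,45)]: print(p,w2px(p,c=w).round())
```

```text
from TCP [626.4  57.5 120.7] grasp [620.1  57.6 129.7] clock 15.38 q [ 0.05  0.32  1.86 -0.13  0.36 -1.38]
-> (579, -31, 125) 3
{"dx":0.29,"dy":-0.75,"dz":-0.15,"ax":0.02,"ay":0,"az":0.02,"gripper":0.23},
{"dx":0.28,"dy":-0.75,"dz":-0.15,"ax":0.01,"ay":0,"az":0.02,"gripper":0.23},
{"dx":0.28,"dy":-0.75,"dz":-0.15,"ax":0.02,"ay":0,"az":0.01,"gripper":0.23},
-> (642, -31, 35) 5
{"dx":0,"dy":0.01,"dz":0.55,"ax":-0,"ay":0,"az":0,"gripper":0.23},
{"dx":0,"dy":0.01,"dz":0.55,"ax":-0,"ay":0,"az":0,"gripper":0.23},
{"dx":0,"dy":0.01,"dz":0.55,"ax":-0,"ay":0,"az":0,"gripper":0.23},
{"dx":0,"dy":0.02,"dz":0.55,"ax":-0,"ay":0,"az":0,"gripper":0.23},
{"dx":0,"dy":0.01,"dz":0.54,"ax":-0,"ay":0,"az":0,"gripper":0.23},
(642, -31, 45) [141. 164.]
(682, -6, 45) [185. 199.]
(682, -56, 45) [125. 200.]
(688, 56, 45) [261. 202.]
```

>>> jog_arm:
  commands:
    - {"dx": 0.29, "dy": -0.75, "dz": -0.15, "ax": 0.02, "ay": 0, "az": 0.02, "gripper": 0.15}
    - {"dx": 0.28, "dy": -0.75, "dz": -0.15, "ax": 0.01, "ay": 0, "az": 0.02, "gripper": 0.15}
    - {"dx": 0.28, "dy": -0.75, "dz": -0.15, "ax": 0.02, "ay": 0, "az": 0.01, "gripper": 0.15}
    - {"dx": 0, "dy": 0.01, "dz": 0.55, "ax": 0, "ay": 0, "az": 0, "gripper": 0.15}
    - {"dx": 0, "dy": 0.01, "dz": 0.55, "ax": 0, "ay": 0, "az": 0, "gripper": 0.15}
    - {"dx": 0, "dy": 0, "dz": 0, "ax": 0, "ay": 0, "az": 0, "gripper": 0.15}

```text
clock: 16.18
eef_pos: [611.2, -31.5, 77.0]
eef_rot: [-3.141, 0.608, 3.102]
wrist_force: [0.2, -0.4, -1.4]
finger_gap: 79.8
finger_force: 0.0
```

Run:
```python
from plan import *
plan([((642,-31,35),35,-.04,.15,4)])
```

```text
from TCP [611.2 -31.5  77. ] grasp [604.9 -31.3  86. ] clock 16.18 q [-0.13  0.36  1.93  0.21  0.25 -1.86]
-> (642, -31, 35) 4
{"dx":-0.01,"dy":0.01,"dz":0.39,"ax":-0,"ay":-0,"az":0,"gripper":0.15},
{"dx":-0.01,"dy":0.01,"dz":0.4,"ax":-0,"ay":-0.01,"az":0,"gripper":0.15},
{"dx":-0.01,"dy":0.01,"dz":0.39,"ax":-0,"ay":-0,"az":0,"gripper":0.15},
{"dx":-0,"dy":0.02,"dz":0.4,"ax":-0,"ay":-0.01,"az":0,"gripper":0.15},
```

>>> jog_arm:
  commands:
    - {"dx": -0.01, "dy": 0.01, "dz": 0.39, "ax": 0, "ay": 0, "az": 0, "gripper": 0.15}
    - {"dx": -0.01, "dy": 0.01, "dz": 0.4, "ax": 0, "ay": 0, "az": 0, "gripper": 0.15}
    - {"dx": -0.01, "dy": 0.01, "dz": 0.39, "ax": 0, "ay": 0, "az": 0, "gripper": 0.15}
    - {"dx": 0, "dy": 0.02, "dz": 0.4, "ax": 0, "ay": 0, "az": 0, "gripper": 0.15}
    - {"dx": 0, "dy": 0, "dz": 0, "ax": 0, "ay": 0, "az": 0, "gripper": 0.6}
    - {"dx": 0, "dy": 0, "dz": 0, "ax": 0, "ay": 0, "az": 0, "gripper": 0.6}
    - {"dx": 0, "dy": 0, "dz": 0, "ax": 0, "ay": 0, "az": 0, "gripper": 0.6}
    - {"dx": 0, "dy": 0, "dz": 0, "ax": 0, "ay": 0, "az": 0, "gripper": 0.6}

```text
clock: 17.18
eef_pos: [648.9, -31.1, 27.8]
eef_rot: [-3.14, 0.611, 3.102]
wrist_force: [-4.1, -0.0, 7.3]
finger_gap: 49.7
finger_force: 35.0
```

Run:
```python
from plan import *
g=manip.read_state()
plan([((650,-35,58),35,-.04,.6,4),((672,-98,62),35,-.08,.6,4),((684,-98,40),35,-.08,.6,4)])
```

```text
from TCP [648.9 -31.1  27.8] grasp [642.6 -30.8  36.8] clock 17.18 q [-0.12  0.52  1.84  0.27  0.18 -1.9 ]
-> (650, -35, 58) 4
{"dx":-0.11,"dy":-0.02,"dz":-0.08,"ax":-0,"ay":0,"az":0,"gripper":0.6},
{"dx":-0.12,"dy":-0.03,"dz":-0.08,"ax":-0,"ay":0,"az":0,"gripper":0.6},
{"dx":-0.11,"dy":-0.02,"dz":-0.08,"ax":-0,"ay":0,"az":0,"gripper":0.6},
{"dx":-0.12,"dy":-0.03,"dz":-0.09,"ax":-0.01,"ay":0,"az":0,"gripper":0.6},
-> (672, -98, 62) 4
{"dx":-0.14,"dy":-0.39,"dz":0.07,"ax":0.03,"ay":0,"az":0.05,"gripper":0.6},
{"dx":-0.14,"dy":-0.39,"dz":0.07,"ax":0.04,"ay":0,"az":0.05,"gripper":0.6},
{"dx":-0.15,"dy":-0.38,"dz":0.07,"ax":0.03,"ay":0,"az":0.04,"gripper":0.6},
{"dx":-0.15,"dy":-0.39,"dz":0.08,"ax":0.04,"ay":0,"az":0.05,"gripper":0.6},
-> (684, -98, 40) 4
{"dx":0.02,"dy":0.01,"dz":0.15,"ax":-0,"ay":0,"az":-0,"gripper":0.6},
{"dx":0.02,"dy":0.01,"dz":0.16,"ax":-0,"ay":0,"az":-0,"gripper":0.6},
{"dx":0.02,"dy":0,"dz":0.15,"ax":-0,"ay":0,"az":-0,"gripper":0.6},
{"dx":0.01,"dy":0.01,"dz":0.16,"ax":-0,"ay":0,"az":-0,"gripper":0.6},
```

>>> jog_arm:
  commands:
    - {"dx": -0.11, "dy": -0.02, "dz": -0.08, "ax": 0, "ay": 0, "az": 0, "gripper": 0.6}
    - {"dx": -0.12, "dy": -0.03, "dz": -0.08, "ax": 0, "ay": 0, "az": 0, "gripper": 0.6}
    - {"dx": -0.11, "dy": -0.02, "dz": -0.08, "ax": 0, "ay": 0, "az": 0, "gripper": 0.6}
    - {"dx": -0.12, "dy": -0.03, "dz": -0.09, "ax": 0, "ay": 0, "az": 0, "gripper": 0.6}
    - {"dx": -0.14, "dy": -0.39, "dz": 0.07, "ax": 0.03, "ay": 0, "az": 0.05, "gripper": 0.6}
    - {"dx": -0.14, "dy": -0.39, "dz": 0.07, "ax": 0.04, "ay": 0, "az": 0.05, "gripper": 0.6}
    - {"dx": -0.15, "dy": -0.38, "dz": 0.07, "ax": 0.03, "ay": 0, "az": 0.04, "gripper": 0.6}
    - {"dx": -0.15, "dy": -0.39, "dz": 0.08, "ax": 0.04, "ay": 0, "az": 0.05, "gripper": 0.6}
    - {"dx": 0, "dy": 0, "dz": 0, "ax": 0, "ay": 0, "az": 0, "gripper": 0.6}
    - {"dx": 0, "dy": 0, "dz": 0, "ax": 0, "ay": 0, "az": 0, "gripper": 0.6}

```text
clock: 18.42
eef_pos: [678.1, -98.6, 51.9]
eef_rot: [-3.139, 0.609, 3.061]
wrist_force: [0.1, 0.3, -2.2]
finger_gap: 49.9
finger_force: 35.0
```

Run:
```python
from plan import *
plan([((684,-97,40),35,-.08,.6,4)])
```

```text
from TCP [678.1 -98.6  51.9] grasp [671.8 -98.   60.9] clock 18.43 q [-0.23  0.54  1.73  0.3   0.28 -1.99]
-> (684, -97, 40) 4
{"dx":0.01,"dy":0.01,"dz":0.15,"ax":-0,"ay":-0,"az":-0,"gripper":0.6},
{"dx":0.01,"dy":0.01,"dz":0.15,"ax":-0,"ay":-0,"az":-0,"gripper":0.6},
{"dx":0.02,"dy":0.02,"dz":0.15,"ax":-0.01,"ay":-0,"az":-0,"gripper":0.6},
{"dx":0.01,"dy":0.01,"dz":0.15,"ax":-0,"ay":-0.01,"az":-0,"gripper":0.6},
```

>>> jog_arm:
  commands:
    - {"dx": 0.01, "dy": 0.01, "dz": 0.15, "ax": 0, "ay": 0, "az": 0, "gripper": 0.6}
    - {"dx": 0.01, "dy": 0.01, "dz": 0.15, "ax": 0, "ay": 0, "az": 0, "gripper": 0.6}
    - {"dx": 0.02, "dy": 0.02, "dz": 0.15, "ax": 0, "ay": 0, "az": 0, "gripper": 0.6}
    - {"dx": 0.01, "dy": 0.01, "dz": 0.15, "ax": 0, "ay": 0, "az": 0, "gripper": 0.6}
    - {"dx": 0.015, "dy": 0, "dz": 0.02, "ax": 0, "ay": 0, "az": 0, "gripper": 0.6}
    - {"dx": 0, "dy": 0, "dz": 0, "ax": 0, "ay": 0, "az": 0, "gripper": 0.6}

```text
clock: 19.18
eef_pos: [690.5, -97.8, 30.3]
eef_rot: [-3.139, 0.61, 3.061]
wrist_force: [0.4, -0.4, -1.3]
finger_gap: 49.8
finger_force: 35.0
```

>>> jog_arm:
  commands:
    - {"dx": 0.015, "dy": 0, "dz": 0.02, "ax": 0, "ay": 0, "az": 0, "gripper": 0.6}
    - {"dx": 0, "dy": 0, "dz": 0, "ax": 0, "ay": 0, "az": 0, "gripper": 0.6}

```text
clock: 19.42
eef_pos: [690.5, -97.8, 29.4]
eef_rot: [-3.139, 0.61, 3.061]
wrist_force: [0.1, -0.6, -1.9]
finger_gap: 50.1
finger_force: 35.0
```

>>> jog_arm:
  commands:
    - {"dx": 0.015, "dy": 0, "dz": 0.02, "ax": 0, "ay": 0, "az": 0, "gripper": 0.6}
    - {"dx": 0, "dy": 0, "dz": 0, "ax": 0, "ay": 0, "az": 0, "gripper": 0.6}

```text
clock: 19.68
eef_pos: [690.4, -97.8, 28.3]
eef_rot: [-3.139, 0.61, 3.061]
wrist_force: [0.0, 0.1, -2.2]
finger_gap: 49.9
finger_force: 35.0
```

>>> jog_arm:
  commands:
    - {"dx": 0.015, "dy": 0, "dz": 0.02, "ax": 0, "ay": 0, "az": 0, "gripper": 0.6}
    - {"dx": 0, "dy": 0, "dz": 0, "ax": 0, "ay": 0, "az": 0, "gripper": 0.6}

```text
clock: 19.92
eef_pos: [690.7, -97.8, 27.8]
eef_rot: [-3.139, 0.611, 3.062]
wrist_force: [-2.0, -0.0, 2.8]
finger_gap: 49.8
finger_force: 35.0
```

>>> jog_arm:
  commands:
    - {"dx": 0, "dy": 0, "dz": 0, "ax": 0, "ay": 0, "az": 0, "gripper": 0.2}
    - {"dx": 0, "dy": 0, "dz": 0, "ax": 0, "ay": 0, "az": 0, "gripper": 0.2}
    - {"dx": 0, "dy": 0, "dz": 0, "ax": 0, "ay": 0, "az": 0, "gripper": 0.2}
    - {"dx": 0, "dy": 0, "dz": -0.3, "ax": 0, "ay": 0, "az": 0, "gripper": 0.2}
    - {"dx": 0, "dy": 0, "dz": -0.8, "ax": 0, "ay": 0, "az": 0, "gripper": 0.2}
    - {"dx": 0, "dy": 0, "dz": -1, "ax": 0, "ay": 0, "az": 0, "gripper": 0.2}
    - {"dx": 0, "dy": 0, "dz": -1, "ax": 0, "ay": 0, "az": 0, "gripper": 0.2}
    - {"dx": 0, "dy": 0, "dz": -0.5, "ax": 0, "ay": 0, "az": 0, "gripper": 0.2}

```text
clock: 20.92
eef_pos: [607.4, -90.8, 147.9]
eef_rot: [-3.139, 0.612, 3.062]
wrist_force: [0.9, 0.3, 0.1]
finger_gap: 75.5
finger_force: 0.0
```

Run:
```python
from plan import *
plan([((500,-54,150),20,-.06,.3,None)])
from h import *
from cell import cams
# top camera: does anything hide a,b?  bright grey pixels in tray zone, rectified at z=45 (1 mm/px)
c=cams.camera("top"); src=np.float32([w2px((x,y,45),c=c) for x,y in((760,140),(760,-180),(480,-180),(480,140))])
H=cv2.getPerspectiveTransform(src,np.float32([(0,0),(640,0),(640,560),(0,560)]))
r=cv2.warpPerspective(cv2.cvtColor(c["image"],cv2.COLOR_RGB2BGR),H,(640,560),flags=cv2.INTER_CUBIC); cv2.imwrite("pics/rect.png",r)
m=cv2.morphologyEx(((r.min(2)>75)*255).astype(np.uint8),cv2.MORPH_CLOSE,np.ones((13,13)))
n,l,s,ce=cv2.connectedComponentsWithStats(m)
for i in range(1,n):
    if s[i,4]>2500: x,y,w,h,_=s[i]; print("x",760-(y+h)/2,760-y/2,"y",140-(x+w)/2,140-x/2,"area mm2",s[i,4]/4)
```

```text
from TCP [607.4 -90.8 147.9] grasp [601.1 -90.3 156.9] clock 20.93 q [-0.25  0.24  1.88  0.23  0.42 -1.92]
-> (500, -54, 150) 3
{"dx":0.76,"dy":0.23,"dz":-0.45,"ax":-0.02,"ay":0.5,"az":-0.03,"gripper":0.3},
{"dx":0.8,"dy":0.24,"dz":-0.39,"ax":-0.02,"ay":0.5,"az":-0.04,"gripper":0.3},
{"dx":0.83,"dy":0.25,"dz":-0.31,"ax":-0.03,"ay":0.51,"az":-0.03,"gripper":0.3},
x 512.5 760.0 y -180.0 140.0 area mm2 18786.5
x 558.0 609.0 y -133.0 -91.5 area mm2 771.75
x 506.0 595.0 y -0.5 54.5 area mm2 3638.0
```

The top view puts b still at about (551,27), so the heap did not shift. Moving to a.

>>> jog_arm:
  commands:
    - {"dx": 0.76, "dy": 0.23, "dz": -0.45, "ax": -0.02, "ay": 0.5, "az": -0.03, "gripper": 0.3}
    - {"dx": 0.8, "dy": 0.24, "dz": -0.39, "ax": -0.02, "ay": 0.5, "az": -0.04, "gripper": 0.3}
    - {"dx": 0.83, "dy": 0.25, "dz": -0.31, "ax": -0.03, "ay": 0.51, "az": -0.03, "gripper": 0.3}
    - {"dx": 0, "dy": 0, "dz": 0, "ax": 0, "ay": 0, "az": 0, "gripper": 0.3}
    - {"dx": 0, "dy": 0, "dz": 0, "ax": 0, "ay": 0, "az": 0, "gripper": 0.3}

```text
clock: 21.6
eef_pos: [505.4, -54.4, 137.5]
eef_rot: [3.141, 0.349, 3.081]
wrist_force: [0.1, 0.8, 0.4]
finger_gap: 65.8
finger_force: 0.0
```

Run:
```python
from plan import *
plan([((546,-55,36),20,-.06,.3,6)])
from h import *
from cell import cams
c=cams.camera("wrist"); src=np.float32([w2px((x,y,45),c=c) for x,y in((600,0),(600,-110),(500,-110),(500,0))]); print(src.round().tolist())
H=cv2.getPerspectiveTransform(src,np.float32([(0,0),(440,0),(440,400),(0,400)]))
g=cv2.cvtColor(cv2.warpPerspective(c["image"],H,(440,400)),cv2.COLOR_RGB2GRAY)
for x in (575,560,545): print(x,[int(v) for v in cv2.resize(g[(600-x)*4-8:(600-x)*4+8].mean(0).reshape(1,-1).astype(np.float32),(44,1),interpolation=cv2.INTER_AREA)[0]])
```

```text
from TCP [505.4 -54.4 137.5] grasp [501.7 -54.2 147.9] clock 21.6 q [-0.21  0.12  1.98  0.08  0.71 -1.77]
-> (546, -55, 36) 6
{"dx":-0.01,"dy":0.01,"dz":0.5,"ax":0,"ay":-0,"az":-0,"gripper":0.3},
{"dx":-0.02,"dy":0.01,"dz":0.5,"ax":0,"ay":-0,"az":-0,"gripper":0.3},
{"dx":-0.01,"dy":0.01,"dz":0.5,"ax":0,"ay":-0,"az":-0,"gripper":0.3},
{"dx":-0.02,"dy":0.01,"dz":0.5,"ax":0,"ay":-0,"az":-0,"gripper":0.3},
{"dx":-0.01,"dy":0,"dz":0.5,"ax":0,"ay":-0,"az":-0,"gripper":0.3},
{"dx":-0.02,"dy":0.01,"dz":0.51,"ax":0,"ay":-0,"az":-0.01,"gripper":0.3},
[[325.0, 245.0], [207.0, 251.0], [188.0, 155.0], [332.0, 147.0]]
575 [101, 51, 20, 22, 23, 26, 24, 26, 25, 23, 24, 22, 122, 207, 111, 37, 161, 195, 61, 51, 192, 159, 33, 79, 206, 112, 27, 136, 202, 70, 48, 180, 178, 41, 28, 25, 25, 24, 24, 27, 27, 23, 25, 25]
560 [114, 98, 92, 39, 33, 43, 46, 45, 44, 44, 43, 55, 182, 184, 111, 154, 209, 164, 145, 177, 214, 162, 163, 191, 207, 166, 164, 199, 196, 164, 152, 207, 125, 33, 34, 35, 32, 33, 31, 30, 29, 31, 29, 28]
545 [109, 98, 90, 33, 24, 31, 47, 47, 48, 47, 47, 94, 210, 146, 129, 178, 209, 133, 151, 195, 200, 149, 156, 207, 191, 150, 159, 213, 172, 143, 167, 209, 68, 26, 40, 42, 42, 42, 41, 42, 40, 41, 42, 41]
```

>>> jog_arm:
  commands:
    - {"dx": -0.01, "dy": -0.01, "dz": 0.5, "ax": 0, "ay": 0, "az": 0, "gripper": 0.32}
    - {"dx": -0.02, "dy": 0, "dz": 0.5, "ax": 0, "ay": 0, "az": 0, "gripper": 0.32}
    - {"dx": -0.01, "dy": 0.01, "dz": 0.5, "ax": 0, "ay": 0, "az": 0, "gripper": 0.32}

```text
clock: 22.02
eef_pos: [527.2, -55.9, 80.7]
eef_rot: [3.141, 0.347, 3.08]
wrist_force: [-0.3, -0.4, 0.3]
finger_gap: 63.7
finger_force: 0.0
```

>>> jog_arm:
  commands:
    - {"dx": -0.02, "dy": 0.01, "dz": 0.5, "ax": 0, "ay": 0, "az": 0, "gripper": 0.32}
    - {"dx": -0.01, "dy": 0, "dz": 0.5, "ax": 0, "ay": 0, "az": 0, "gripper": 0.32}
    - {"dx": -0.02, "dy": 0, "dz": 0.5, "ax": 0, "ay": 0, "az": 0, "gripper": 0.32}
    - {"dx": 0, "dy": 0, "dz": 0, "ax": 0, "ay": 0, "az": 0, "gripper": 0.6}
    - {"dx": 0, "dy": 0, "dz": 0, "ax": 0, "ay": 0, "az": 0, "gripper": 0.6}
    - {"dx": 0, "dy": 0, "dz": 0, "ax": 0, "ay": 0, "az": 0, "gripper": 0.6}

```text
clock: 22.78
eef_pos: [548.7, -56.5, 26.3]
eef_rot: [3.141, 0.347, 3.081]
wrist_force: [0.5, -0.5, -1.9]
finger_gap: 50.0
finger_force: 35.0
```

Run:
```python
from plan import *
plan([((546,-55,52),20,-.06,.6,2),((550,-93,52),20,-.06,.6,3),((550,-93,40),20,-.06,.6,2)])
```

```text
from TCP [548.7 -56.5  26.3] grasp [544.9 -56.2  36.6] clock 22.77 q [-0.19  0.4   1.93  0.1   0.47 -1.78]
-> (546, -55, 52) 2
{"dx":-0.08,"dy":0.02,"dz":-0.18,"ax":0,"ay":-0.01,"az":-0,"gripper":0.6},
{"dx":-0.07,"dy":0.01,"dz":-0.17,"ax":0,"ay":-0,"az":-0.01,"gripper":0.6},
-> (550, -93, 52) 3
{"dx":-0.05,"dy":-0.31,"dz":0.02,"ax":0,"ay":-0,"az":0,"gripper":0.6},
{"dx":-0.05,"dy":-0.31,"dz":0.02,"ax":0,"ay":-0,"az":0,"gripper":0.6},
{"dx":-0.05,"dy":-0.32,"dz":0.01,"ax":0,"ay":-0,"az":0,"gripper":0.6},
-> (550, -93, 40) 2
{"dx":0.05,"dy":0,"dz":0.14,"ax":0,"ay":-0,"az":0,"gripper":0.6},
{"dx":0.05,"dy":0,"dz":0.14,"ax":0,"ay":-0,"az":0,"gripper":0.6},
```

>>> jog_arm:
  commands:
    - {"dx": -0.08, "dy": 0.01, "dz": -0.18, "ax": 0, "ay": 0, "az": 0, "gripper": 0.6}
    - {"dx": -0.07, "dy": 0.01, "dz": -0.17, "ax": 0, "ay": 0, "az": 0, "gripper": 0.6}
    - {"dx": -0.05, "dy": -0.31, "dz": 0.02, "ax": 0, "ay": 0, "az": 0, "gripper": 0.6}
    - {"dx": -0.05, "dy": -0.31, "dz": 0.02, "ax": 0, "ay": 0, "az": 0, "gripper": 0.6}
    - {"dx": -0.05, "dy": -0.32, "dz": 0.01, "ax": 0, "ay": 0, "az": 0, "gripper": 0.6}
    - {"dx": 0.05, "dy": 0, "dz": 0.14, "ax": 0, "ay": 0, "az": 0, "gripper": 0.6}
    - {"dx": 0.05, "dy": 0, "dz": 0.14, "ax": 0, "ay": 0, "az": 0, "gripper": 0.6}
    - {"dx": 0.01, "dy": 0, "dz": 0.02, "ax": 0, "ay": 0, "az": 0, "gripper": 0.6}
    - {"dx": 0, "dy": 0, "dz": 0, "ax": 0, "ay": 0, "az": 0, "gripper": 0.6}

```text
clock: 23.9
eef_pos: [553.5, -93.2, 28.2]
eef_rot: [3.141, 0.346, 3.081]
wrist_force: [0.0, 1.2, -2.7]
finger_gap: 50.0
finger_force: 35.0
```

>>> jog_arm:
  commands:
    - {"dx": 0.01, "dy": 0, "dz": 0.03, "ax": 0, "ay": 0, "az": 0, "gripper": 0.6}
    - {"dx": 0, "dy": 0, "dz": 0, "ax": 0, "ay": 0, "az": 0, "gripper": 0.6}

```text
clock: 24.15
eef_pos: [553.6, -93.5, 27.1]
eef_rot: [3.141, 0.346, 3.081]
wrist_force: [-0.2, -0.5, -2.1]
finger_gap: 50.2
finger_force: 35.0
```

>>> jog_arm:
  commands:
    - {"dx": 0.01, "dy": 0, "dz": 0.03, "ax": 0, "ay": 0, "az": 0, "gripper": 0.6}
    - {"dx": 0, "dy": 0, "dz": 0, "ax": 0, "ay": 0, "az": 0, "gripper": 0.6}

```text
clock: 24.4
eef_pos: [553.6, -93.5, 25.8]
eef_rot: [3.141, 0.346, 3.081]
wrist_force: [0.2, 0.8, -2.5]
finger_gap: 49.7
finger_force: 35.0
```

>>> jog_arm:
  commands:
    - {"dx": 0.01, "dy": 0, "dz": 0.02, "ax": 0, "ay": 0, "az": 0, "gripper": 0.6}
    - {"dx": 0, "dy": 0, "dz": 0, "ax": 0, "ay": 0, "az": 0, "gripper": 0.6}

```text
clock: 24.65
eef_pos: [553.7, -93.5, 25.8]
eef_rot: [3.141, 0.347, 3.081]
wrist_force: [-8.6, 2.3, 11.5]
finger_gap: 49.8
finger_force: 35.0
```

>>> jog_arm:
  commands:
    - {"dx": 0.01, "dy": 0, "dz": 0.02, "ax": 0, "ay": 0, "az": 0, "gripper": 0.6}
    - {"dx": 0, "dy": 0, "dz": 0, "ax": 0, "ay": 0, "az": 0, "gripper": 0.6}

```text
clock: 24.9
eef_pos: [553.8, -93.6, 25.8]
eef_rot: [3.141, 0.348, 3.081]
wrist_force: [-15.3, 3.5, 24.9]
finger_gap: 50.2
finger_force: 35.0
```

Contact with the floor. I'll release a, retreat, and go to b.

>>> jog_arm:
  commands:
    - {"dx": 0, "dy": 0, "dz": -0.02, "ax": 0, "ay": 0, "az": 0, "gripper": 0.25}
    - {"dx": 0, "dy": 0, "dz": 0, "ax": 0, "ay": 0, "az": 0, "gripper": 0.25}
    - {"dx": 0, "dy": 0, "dz": 0, "ax": 0, "ay": 0, "az": 0, "gripper": 0.25}
    - {"dx": 0, "dy": 0, "dz": -0.3, "ax": 0, "ay": 0, "az": 0, "gripper": 0.25}
    - {"dx": 0, "dy": 0, "dz": -0.7, "ax": 0, "ay": 0, "az": 0, "gripper": 0.25}
    - {"dx": 0, "dy": 0, "dz": -1, "ax": 0, "ay": 0, "az": 0, "gripper": 0.25}
    - {"dx": 0, "dy": 0, "dz": -0.8, "ax": 0, "ay": 0, "az": 0, "gripper": 0.25}

```text
clock: 25.78
eef_pos: [514.7, -91.3, 132.1]
eef_rot: [3.141, 0.348, 3.081]
wrist_force: [-0.3, 0.5, -0.1]
finger_gap: 70.4
finger_force: 0.0
```

Run:
```python
from plan import *
plan([((510,26,139),20,.02,.2,None),((551,26,36),20,.02,.2,6)])
```

```text
from TCP [514.7 -91.3 132.1] grasp [510.9 -91.1 142.5] clock 25.77 q [-0.28  0.16  1.94  0.12  0.71 -1.87]
-> (510, 26, 139) 3
{"dx":0.07,"dy":0.98,"dz":0,"ax":-0.05,"ay":-0,"az":-0.15,"gripper":0.2},
{"dx":0.05,"dy":0.98,"dz":0.02,"ax":-0.05,"ay":-0,"az":-0.14,"gripper":0.2},
{"dx":0.02,"dy":0.97,"dz":0.02,"ax":-0.05,"ay":-0.01,"az":-0.15,"gripper":0.2},
-> (551, 26, 36) 6
{"dx":-0.01,"dy":-0,"dz":0.46,"ax":-0,"ay":0,"az":0,"gripper":0.2},
{"dx":-0.01,"dy":-0,"dz":0.46,"ax":-0,"ay":0,"az":0,"gripper":0.2},
{"dx":-0.01,"dy":-0,"dz":0.46,"ax":-0,"ay":0,"az":0,"gripper":0.2},
{"dx":-0.02,"dy":-0.01,"dz":0.46,"ax":-0,"ay":0,"az":0,"gripper":0.2},
{"dx":-0.01,"dy":-0,"dz":0.47,"ax":-0,"ay":0,"az":0,"gripper":0.2},
{"dx":-0.02,"dy":-0.01,"dz":0.46,"ax":-0,"ay":0,"az":0,"gripper":0.2},
```

>>> jog_arm:
  commands:
    - {"dx": 0.07, "dy": 0.98, "dz": 0, "ax": -0.05, "ay": 0, "az": -0.15, "gripper": 0.15}
    - {"dx": 0.05, "dy": 0.98, "dz": 0.02, "ax": -0.05, "ay": 0, "az": -0.14, "gripper": 0.15}
    - {"dx": 0.02, "dy": 0.97, "dz": 0.02, "ax": -0.05, "ay": 0, "az": -0.15, "gripper": 0.15}
    - {"dx": 0, "dy": 0, "dz": 0, "ax": 0, "ay": 0, "az": 0, "gripper": 0.15}

```text
clock: 26.28
eef_pos: [514.1, 27.8, 127.4]
eef_rot: [-3.141, 0.347, -3.118]
wrist_force: [0.1, -0.9, -0.3]
finger_gap: 79.4
finger_force: 0.0
```

>>> jog_arm:
  commands:
    - {"dx": -0.01, "dy": 0, "dz": 0.46, "ax": 0, "ay": 0, "az": 0, "gripper": 0.15}
    - {"dx": -0.01, "dy": 0, "dz": 0.46, "ax": 0, "ay": 0, "az": 0, "gripper": 0.15}
    - {"dx": -0.01, "dy": 0, "dz": 0.46, "ax": 0, "ay": 0, "az": 0, "gripper": 0.15}
    - {"dx": -0.02, "dy": -0.01, "dz": 0.46, "ax": 0, "ay": 0, "az": 0, "gripper": 0.15}
    - {"dx": -0.01, "dy": 0, "dz": 0.47, "ax": 0, "ay": 0, "az": 0, "gripper": 0.15}
    - {"dx": -0.02, "dy": -0.01, "dz": 0.46, "ax": 0, "ay": 0, "az": 0, "gripper": 0.15}
    - {"dx": 0, "dy": 0, "dz": 0, "ax": 0, "ay": 0, "az": 0, "gripper": 0.6}
    - {"dx": 0, "dy": 0, "dz": 0, "ax": 0, "ay": 0, "az": 0, "gripper": 0.6}
    - {"dx": 0, "dy": 0, "dz": 0, "ax": 0, "ay": 0, "az": 0, "gripper": 0.6}
    - {"dx": 0, "dy": 0, "dz": 0, "ax": 0, "ay": 0, "az": 0, "gripper": 0.6}

```text
clock: 27.52
eef_pos: [555.3, 26.0, 24.5]
eef_rot: [-3.141, 0.348, -3.121]
wrist_force: [-4.8, -0.9, 6.9]
finger_gap: 49.9
finger_force: 34.8
```

Run:
```python
from plan import *
plan([((551,26,52),20,.02,.6,2),((554,58,52),20,-.02,.6,3),((554,58,39),20,-.02,.6,2)])
```

```text
from TCP [555.3  26.   24.5] grasp [551.5  25.9  34.8] clock 27.52 q [-0.03  0.41  1.92  0.03  0.46 -1.65]
-> (551, 26, 52) 2
{"dx":-0.07,"dy":0,"dz":-0.2,"ax":-0,"ay":-0,"az":0,"gripper":0.6},
{"dx":-0.06,"dy":0,"dz":-0.21,"ax":-0,"ay":-0.01,"az":0,"gripper":0.6},
-> (554, 58, 52) 3
{"dx":-0.03,"dy":0.27,"dz":0.01,"ax":0.03,"ay":0,"az":0.07,"gripper":0.6},
{"dx":-0.03,"dy":0.26,"dz":0.01,"ax":0.02,"ay":0,"az":0.07,"gripper":0.6},
{"dx":-0.02,"dy":0.27,"dz":0.01,"ax":0.03,"ay":0,"az":0.08,"gripper":0.6},
-> (554, 58, 39) 2
{"dx":0.06,"dy":-0,"dz":0.15,"ax":-0,"ay":0,"az":-0,"gripper":0.6},
{"dx":0.05,"dy":-0,"dz":0.15,"ax":-0,"ay":0,"az":-0,"gripper":0.6},
```

>>> jog_arm:
  commands:
    - {"dx": -0.07, "dy": 0, "dz": -0.2, "ax": 0, "ay": 0, "az": 0, "gripper": 0.6}
    - {"dx": -0.06, "dy": 0, "dz": -0.21, "ax": 0, "ay": 0, "az": 0, "gripper": 0.6}
    - {"dx": -0.03, "dy": 0.27, "dz": 0.01, "ax": 0.03, "ay": 0, "az": 0.07, "gripper": 0.6}
    - {"dx": -0.03, "dy": 0.26, "dz": 0.01, "ax": 0.02, "ay": 0, "az": 0.07, "gripper": 0.6}
    - {"dx": -0.02, "dy": 0.27, "dz": 0.01, "ax": 0.03, "ay": 0, "az": 0.08, "gripper": 0.6}
    - {"dx": 0.06, "dy": 0, "dz": 0.15, "ax": 0, "ay": 0, "az": 0, "gripper": 0.6}
    - {"dx": 0.05, "dy": 0, "dz": 0.15, "ax": 0, "ay": 0, "az": 0, "gripper": 0.6}
    - {"dx": 0.01, "dy": 0, "dz": 0.03, "ax": 0, "ay": 0, "az": 0, "gripper": 0.6}
    - {"dx": 0, "dy": 0, "dz": 0, "ax": 0, "ay": 0, "az": 0, "gripper": 0.6}

```text
clock: 28.65
eef_pos: [557.5, 57.7, 26.6]
eef_rot: [-3.141, 0.346, 3.121]
wrist_force: [0.2, -0.8, -2.6]
finger_gap: 50.1
finger_force: 34.8
```

>>> jog_arm:
  commands:
    - {"dx": 0.01, "dy": 0, "dz": 0.03, "ax": 0, "ay": 0, "az": 0, "gripper": 0.6}
    - {"dx": 0, "dy": 0, "dz": 0, "ax": 0, "ay": 0, "az": 0, "gripper": 0.6}

```text
clock: 28.9
eef_pos: [557.6, 58.0, 25.5]
eef_rot: [-3.141, 0.347, 3.122]
wrist_force: [0.5, 0.2, -2.7]
finger_gap: 50.3
finger_force: 34.8
```

>>> jog_arm:
  commands:
    - {"dx": 0.01, "dy": 0, "dz": 0.03, "ax": 0, "ay": 0, "az": 0, "gripper": 0.6}
    - {"dx": 0, "dy": 0, "dz": 0, "ax": 0, "ay": 0, "az": 0, "gripper": 0.6}

```text
clock: 29.15
eef_pos: [557.8, 58.0, 24.5]
eef_rot: [-3.141, 0.347, 3.122]
wrist_force: [-2.9, -0.6, 2.0]
finger_gap: 49.7
finger_force: 34.8
```

>>> jog_arm:
  commands:
    - {"dx": 0, "dy": 0, "dz": 0, "ax": 0, "ay": 0, "az": 0, "gripper": 0.25}
    - {"dx": 0, "dy": 0, "dz": 0, "ax": 0, "ay": 0, "az": 0, "gripper": 0.25}
    - {"dx": 0, "dy": 0, "dz": 0, "ax": 0, "ay": 0, "az": 0, "gripper": 0.25}
    - {"dx": 0, "dy": 0, "dz": -0.3, "ax": 0, "ay": 0, "az": 0, "gripper": 0.25}
    - {"dx": 0, "dy": 0, "dz": -0.8, "ax": 0, "ay": 0, "az": 0, "gripper": 0.25}
    - {"dx": 0, "dy": 0, "dz": -1, "ax": 0, "ay": 0, "az": 0, "gripper": 0.25}
    - {"dx": 0, "dy": 0, "dz": -1, "ax": 0, "ay": 0, "az": 0, "gripper": 0.25}
    - {"dx": 0, "dy": 0, "dz": -1, "ax": 0, "ay": 0, "az": 0, "gripper": 0.25}

```text
clock: 30.15
eef_pos: [501.1, 59.3, 180.4]
eef_rot: [-3.141, 0.347, 3.122]
wrist_force: [0.5, 0.1, -0.3]
finger_gap: 70.4
finger_force: 0.0
```

>>> jog_arm:
  commands:
    - {"dx": 0.3, "dy": 0.9, "dz": 0, "ax": 0, "ay": 0, "az": 0, "gripper": 0.25}
    - {"dx": 0.3, "dy": 0.9, "dz": 0, "ax": 0, "ay": 0, "az": 0, "gripper": 0.25}
    - {"dx": 0.3, "dy": 0.9, "dz": 0, "ax": 0, "ay": 0, "az": 0, "gripper": 0.25}
    - {"dx": 0.3, "dy": 0.9, "dz": 0, "ax": 0, "ay": 0, "az": 0, "gripper": 0.25}
    - {"dx": 0.3, "dy": 0.9, "dz": 0, "ax": 0, "ay": 0, "az": 0, "gripper": 0.25}
    - {"dx": 0.3, "dy": 0.9, "dz": 0, "ax": 0, "ay": 0, "az": 0, "gripper": 0.25}
    - {"dx": 0, "dy": 0, "dz": 0, "ax": 0, "ay": 0, "az": 0, "gripper": 0.25}
    - {"dx": 0, "dy": 0, "dz": 0, "ax": 0, "ay": 0, "az": 0, "gripper": 0.25}

```text
clock: 31.15
eef_pos: [438.5, 276.2, 154.3]
eef_rot: [-3.141, 0.347, 3.122]
wrist_force: [-0.5, -0.0, 0.7]
finger_gap: 70.5
finger_force: 0.0
```

Run:
```python
from h import *
from cell import cams
out=[]
for n,(u0,v0,w,h) in(("top",(170,110,200,135)),("side",(180,120,200,135))):
    c=cams.camera(n); im=cv2.cvtColor(c["image"],cv2.COLOR_RGB2BGR); a=cv2.resize(im[v0:v0+h,u0:u0+w],None,fx=4,fy=4,interpolation=cv2.INTER_CUBIC)
    a=cv2.convertScaleAbs(a,alpha=1.2)
    for p in((555,60,45),(550,-94,45),(689,56,45),(684,-98,45)):
        q=[((w2px((p[0]+35*np.cos(t),p[1]+35*np.sin(t),45),c=c)-[u0,v0])*4).astype(int) for t in np.linspace(0,6.28,30)]
        cv2.polylines(a,[np.array(q)],True,(0,255,0),1)
    out.append(cv2.resize(a,(445,300)) if 0 else a[:, :])
cv2.imwrite("pics/fin.png",cv2.resize(np.vstack(out),(444,600)) if 0 else cv2.resize(np.hstack(out),(800,270),interpolation=cv2.INTER_AREA))
```

```text
(no output)
```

View pics/fin.png

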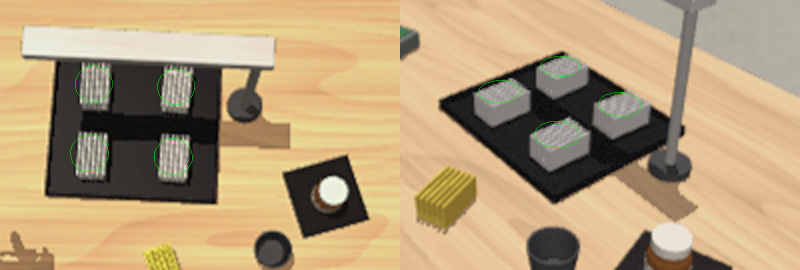

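The final view shows the four sinks flat and separate, one inside each quarter circle: top view (95,87), (177,88), (92,157) and (174,158). The jar is upright on the mat at (330,190). Handing in.

```bash
python3 -c "
from cell import job
print(job.sign_off())"
```

```text
the job is handed in; nothing more can be done
None
```

I handed the job in at about 31 s: the jar stands upright near the middle of the larger mat, and the four sinks lie flat and apart, one in each quarter of the tray; the sign-off returned no verdict, so this rests on the final camera views.

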